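# Set up the rod-inspection rig on the optics bench

## Robot

A 6-joint arm with a two-finger parallel gripper is mounted at the origin on the work surface. World frame = base frame: x ahead of the robot, y to its left, z up, the work surface at z = 0. Lengths are in m, angles in rad, forces in N, time in s.
With the tool pointing down it reaches from about 0.225 to 0.875 m from the base axis. Payload 3.4 kg.
Tool frame: the origin (TCP) lies midway between the tips of the shut fingers; the grasp point (between the pads) lies behind it (manip.grip_point_offset is the z of the grasp point in the tool frame, in m); z points along the fingers, x is the direction in which the jaws open and shut, and the axes are right-handed (so a half turn about z gives the same grasp; the last joint's range is limited). The gripper opens to 85 mm and grips with 20 to 120 N. Pads are 22 mm wide; open, the fingers measure 114 mm over their backs; the gripper's body (76 mm by 85 mm) begins 54 mm behind the grasp point. The pads swing forward as they close: fully open they stand 13 mm farther back than shut.
Start: joints at [1.202, 0.276, 1.505, -0, 1.361, -0.121], TCP at [0.141, 0.557, 0.231] pointing down, gripper open.
Joint ranges: [-2.89, 2.89], [-0.75, 2.08], [0.22, 2.7], [-1.18, 4.32], [0.11, 2.71], [-2.7, 2.7]. Speed limits (rad/s): [2.57, 2.57, 3.14, 3.14, 3.14, 3.14].

## Interface

Orientations are given as a unit quaternion [w, x, y, z].
In Python, from rig import manip, eyes, recognise, regions_of, mark_of gives the robot as it stands.
- The arm moves only by the shell command python3 -m inch 'ROWS' [FORCE]. ROWS is JSON, a list of rows, each a list of 5 numbers: the gripper command: -1 is shut, 1 is fully open, values between are in proportion, then the shift along the tool's x, y, z in mm, then the turn about the tool's z in degrees. A call has 1 to 20 rows; each row shifts and turns the pose as measured when the row begins, along the tool's axes as they then stand; what a row does not reach is not made up. A row lasts 1/12 s, in which the tool goes at most 41.7 mm and 7.16 degrees, less where a joint would pass 70% of its speed; a pose out of reach is approached as far as the arm can. A call with a gripper value outside its range is refused whole. The fingers move at their own pace and stop on an object; FORCE is the grip in N (left out, the last holds). Time passes only in rows, so rows that do not move let the fingers close. It gives the time, the measured TCP pose, the force and the opening at its end, in the units of the state.
- manip.get_state(): the state, without advancing time (a new reading comes with each control period).
- eyes.get_image(name): name is "scene" or "top"; returns a dict with "frame" (400x640x3 uint8, red, green, blue), "K" (3x3 intrinsics, pixels), "rvec" (rotation vector, rad) and "tvec" (3), from world to camera coordinates, as OpenCV has them. Camera axes: x right, y down, z forward; pixel columns grow to the right and rows downward; lengths in m; the calibration is good to about 2 mm. A picture is of the moment at which its call begins. There is no depth.
- manip.sign_off(): hands the job in, once; it reports no verdict.
Trained networks look in a picture, given as the dict that the camera call returned (one of the last four; its "shot" number tells which), for a name from the list of things; names that differ only in an ending like _2 or _b are one class to them, and where a whole thing is asked for, a point or a joint stands for the part that bears it (a point fixed in the world has none). Each returns a list of dicts, best first, with "confidence" (0 to 1); they miss things now and then, are a little off and sometimes report something else, mostly with a low value. They report only what shows in the picture. A call takes as long as a camera call. They do not tell look-alikes from the thing itself.
- recognise(picture, target): "bbox" ([left, top, width, height] in pixels, round what is visible of it).
- regions_of(picture, target): "mask" (400x640 bool, what is visible of it) and "bbox" ([left, top, width, height] in pixels, round what is visible of it).
- mark_of(picture, target): "point" ([row, column] in pixels: a listed point, or the origin of a listed thing).
The state is a dict: "clock": time; "qpos": joint angles; "qd": joint speeds; "effort": joint torques, N m; "position": TCP position; "ee_rot": TCP orientation; "contact_force": force on the tool from outside, world axes, zero at the start; "moment": the same for the moment, N m; "width": finger opening in m.
Only numpy, scipy, OpenCV 4.12 (cv2) and the standard library are available. Lean on these libraries where they do the work, as an engineer would, in place of code of your own. Each camera call takes 0.05 s, during which the arm holds its last target.

## Task

Set up the rod-inspection rig. With the carriage still at its loading end, lay each of the loose steel rods in a V-groove of its own, plain tip first, and push it along until its tip touches the end stop; then push the carriage along its rail until it snaps home in front of the lens, with the rods still up against the stop. Hang both scale plates from the rack on the hook stand, one to a hook, engraved face outward, and leave the other things on the bench where they are.

Things in the scene. Friction and masses are not known exactly. Their poses are not given: they have to be found in the camera images.
- rod1_mid (a point): Stainless rod lying on the bench (absent in some runs): round shank 16 mm thick, 120 mm long, with a square head 18 x 18 mm, 20 mm long, at one end; 140 mm overall, 0.24 kg. The point lies on its axis near the balance point, 66 mm from the plain tip, 74 mm from the head's end; x runs along the rod towards the plain tip. On the bench the axis is 9 mm up.
- rod2_mid (a point): Stainless rod lying on the bench (absent in some runs): round shank 16 mm thick, 120 mm long, with a square head 18 x 18 mm, 20 mm long, at one end; 140 mm overall, 0.24 kg. The point lies on its axis near the balance point, 66 mm from the plain tip, 74 mm from the head's end; x runs along the rod towards the plain tip. On the bench the axis is 9 mm up.
- rod3_mid (a point): Stainless rod lying on the bench (absent in some runs): round shank 16 mm thick, 120 mm long, with a square head 18 x 18 mm, 20 mm long, at one end; 140 mm overall, 0.24 kg. The point lies on its axis near the balance point, 66 mm from the plain tip, 74 mm from the head's end; x runs along the rod towards the plain tip. On the bench the axis is 9 mm up.
- groove1 (a point): Centre of a seated rod's tip in V-groove 1, the one next to the upright post, hindmost in the direction of travel: on the seated rod's axis, at the inner face of the end stop, 58 mm above the bench. x runs along the groove towards the stop (away from the robot), z up, y is the carriage's direction of travel. The stop's top is 4 mm above the axis. The grooves are 46 mm apart.
- groove2 (a point): The same for the middle V-groove. Each groove is two open 90-degree V supports, 4 to 26 mm and 96 to 118 mm behind the stop, 18 mm to either side of the axis; their tops reach 3 mm above the seated rod's axis. Between them a 70 mm gap leaves room for fingers, its floor 24 mm below the axis. Rods go in from above.
- groove3 (a point): The same for V-groove 3, foremost in the direction of travel. A seated rod's square head sticks out just behind the rear V, towards the robot; it would not fit into a V.
- carriage (a joint): Position of the carriage on its rail (m), growing along the grooves' +y: it starts at the loading end, 0 to 0.012; 0.110 is the far end, in front of the lens. About 3 N moves it; over the last 16 mm a sprung plunger on the near side resists with up to 7 N more, until a tooth snaps past it at about 0.104; it then holds the carriage at 0.108 to 0.110.
- post_top (a point): Centre of the top of the carriage's handle, an upright round steel post, 14 mm diameter, 42 mm tall above the carriage plate, top 76 mm above the bench, at the carriage's trailing end. Axes as the grooves'.
- plate1_center (a point): Engraved protractor plate: an angle scale round the window, dark lines on one broad face only, the other is plain. Aluminium, 70 mm wide (y), 8 mm thick (x), 130 mm tall (z), 0.18 kg. The point is its middle, 65 mm above the lower edge; z points to the upper edge; the engraved face looks along -x. It starts upright in a 10 mm wide pocket of the grey rack, floor 12 mm, walls 42 mm above the bench.
- plate1_eye (a point): Centre of the plate's rectangular hanging window, 20 mm wide and 24 mm high, cut right through it, 14 mm above the plate's middle; the window's upper edge is 39 mm below the plate's upper edge.
- plate1_front (a point): A point in the air 80 mm straight out from the middle of the window on the engraved side.
- plate2_center (a point): Engraved ruler plate: two ladder-like scales up the sides, dark lines on one broad face only, the other is plain. Aluminium, 70 mm wide (y), 8 mm thick (x), 130 mm tall (z), 0.18 kg. The point is its middle, 65 mm above the lower edge; z points to the upper edge; the engraved face looks along -x. It starts upright in a 10 mm wide pocket of the grey rack, floor 12 mm, walls 42 mm above the bench.
- plate2_eye (a point): Centre of the plate's rectangular hanging window, 20 mm wide and 24 mm high, cut right through it, 14 mm above the plate's middle; the window's upper edge is 39 mm below the plate's upper edge.
- plate2_front (a point): A point in the air 80 mm straight out from the middle of the window on the engraved side.
- stand: Hook stand, fixed: a post with a cross bar (12 mm thick, 115 mm above the bench) carrying two hooks 104 mm apart. x points outward, the way the hooks point; z up; origin on the bench below the cross bar. Each hook is a 6 mm round bar, level for 60 mm from the bar's axis, then rising at 30 degrees to a tip 77 mm out and 126 mm above the bench. Highest part 127 mm.
- hook1 (a point): Top of the level part of the hook on the stand's +y side, 40 mm out from the cross bar's axis, 118 mm above the bench. A hung plate rests with its window's upper edge on the hook, its lower edge then 27 mm above the bench. Axes as the stand's.
- hook2 (a point): Top of the level part of the hook on the stand's -y side, 40 mm out from the cross bar's axis, 118 mm above the bench. A hung plate rests with its window's upper edge on the hook, its lower edge then 27 mm above the bench. Axes as the stand's.
- holder: Bystander, not part of the job: post holder: black upright cylinder, 25 mm diameter, 76 mm tall, on a 40 mm foot. Origin at its underside.
- ballseat: Bystander, not part of the job: steel ball of 38 mm on a black round seat, 49 mm tall together. Origin at its underside.
- fork: Bystander, not part of the job: small grey two-pronged clamping fork lying flat, 77 mm long, 10 mm high. Origin at its underside.
- jar: Bystander, not part of the job: small clear screw-top jar, 52 mm diameter, 60 mm tall. Origin at its underside.
- driver: Bystander, not part of the job: screwdriver lying flat. Origin at its underside.
- spanner: Bystander, not part of the job: steel spanner lying flat. Origin at its underside.
Things that resemble listed ones, but are neither listed nor needed, are in the scene too. What is shaped like the part that bears plate1_center but brown or turquoise is not meant.

How it is judged:
On the way, in this order (a step that is already met when the one before it is completed fails the run):
1. every rod lies in a groove with its tip against the end stop, the carriage still at the loading end (x of rod1_mid in the frame of groove2 between -0.069 and -0.063 m and y of rod1_mid in the frame of groove2 between -0.054 and 0.054 m and z of rod1_mid in the frame of groove2 between -0.004 and 0.004 m and angle between the x axis of each of rod1_mid, rod2_mid, rod3_mid and the x axis of groove2, either way round below 0.06 rad and x of rod2_mid in the frame of groove2 between -0.069 and -0.063 m and y of rod2_mid in the frame of groove2 between -0.054 and 0.054 m and z of rod2_mid in the frame of groove2 between -0.004 and 0.004 m and x of rod3_mid in the frame of groove2 between -0.069 and -0.063 m and y of rod3_mid in the frame of groove2 between -0.054 and 0.054 m and z of rod3_mid in the frame of groove2 between -0.004 and 0.004 m and value of joint carriage below 0.04 m), for 0.2 s.
2. the carriage has been pushed along the rail until the detent engaged (value of joint carriage above 0.107 m and velocity of joint carriage below 0.02 m/s), for 0.2 s.
At the end, for the whole second after the job is handed in: Rods in the V-grooves within 4 mm of seated height, tips within 3 mm of the stop; carriage past 0.107 m, in its detent; each plate on its own hook (window within 12 mm of it sideways, 8 to 72 mm out), upright within 0.2 rad, engraved face outward within 0.35 rad; all at rest (x of rod1_mid in the frame of groove2 between -0.069 and -0.063 m and y of rod1_mid in the frame of groove2 between -0.054 and 0.054 m and z of rod1_mid in the frame of groove2 between -0.004 and 0.004 m and angle between the x axis of each of rod1_mid, rod2_mid, rod3_mid and the x axis of groove2, either way round below 0.06 rad and x of rod2_mid in the frame of groove2 between -0.069 and -0.063 m and y of rod2_mid in the frame of groove2 between -0.054 and 0.054 m and z of rod2_mid in the frame of groove2 between -0.004 and 0.004 m and x of rod3_mid in the frame of groove2 between -0.069 and -0.063 m and y of rod3_mid in the frame of groove2 between -0.054 and 0.054 m and z of rod3_mid in the frame of groove2 between -0.004 and 0.004 m and value of joint carriage above 0.107 m and x of plate1_eye in the frame of stand between 0.008 and 0.072 m and (y of plate1_eye in the frame of stand between 0.04 and 0.064 m or y of plate1_eye in the frame of stand between -0.064 and -0.04 m) and height (world z) of plate1_eye between 0.098 and 0.113 m and x of each of plate1_front, plate2_front in the frame of stand above 0.05 m and angle between the x axis of each of plate1_eye, plate2_eye and the x axis of stand, either way round below 0.35 rad and angle between each of plate1_eye, plate2_eye's own z axis and vertical below 0.2 rad and x of plate2_eye in the frame of stand between 0.008 and 0.072 m and (y of plate2_eye in the frame of stand between 0.04 and 0.064 m or y of plate2_eye in the frame of stand between -0.064 and -0.04 m) and height (world z) of plate2_eye between 0.098 and 0.113 m and distance between plate1_eye and plate2_eye above 0.07 m and linear speed of each of rod1, rod2, rod3, plate1, plate2 below 0.02 m/s); the robot touches nothing.
It fails at once if a bystander is shifted by more than 40 mm (distance of any of holder, ballseat, fork, jar, driver, spanner from where it was at the start of the episode above 0.04 m).
Of rod1, rod2, rod3 only 2 to 3 are there at a start; the rules pass over those that are not, and their reading is None.
At some moment in a run one of rod1, rod2, rod3 may be knocked a few centimetres aside while the robot is not near it.
It also fails if it takes over 210 s, if anything falls off the work surface, if the arm or the gripper's body presses on something with over 40 N, if the wrist force passes 120 N, or if a joint passes its speed limit or range.

## Working session

There is one attempt and no reset: what is moved stays moved. The work goes in short steps, Python scripts to look and compute and a shell command to move; the robot and the scene stay as the last step left them, time stands still between calls to the robot, and variables do not carry over. Pictures are saved under pics/ and viewed, and the job is handed in when it is done.

```bash
ls; mkdir -p pics; python3 - <<'E'
from rig import manip, eyes
import cv2
print(manip.get_state(), manip.grip_point_offset)
for n in ("scene","top"):
    p=eyes.get_image(n); cv2.imwrite(f"pics/{n}0.png",p["frame"][:,:,::-1]); print(n,p["K"],p["rvec"],p["tvec"],p["shot"])
E
```

```text
pics
{'clock': 0.0, 'qpos': array([ 1.20200276e+00,  2.76609492e-01,  1.50611364e+00, -6.40614333e-06,
        1.36069358e+00, -1.20996722e-01]), 'qd': array([-0.00276237,  0.00030763,  0.00095005,  0.00025334,  0.00139536,
        0.00107397]), 'effort': array([-3.17026170e-03, -4.16776872e+01, -2.45803714e+01, -3.93269211e-04,
        1.08840768e-02, -7.33733714e-06]), 'position': array([0.14084796, 0.55695099, 0.23043921]), 'ee_rot': array([ 4.71984695e-04,  7.89071087e-01,  6.14301219e-01, -7.80405550e-04]), 'contact_force': array([0.80149342, 0.94063376, 0.08977833]), 'moment': array([-0.01716806, -0.02747072,  0.00063238]), 'width': 0.08510370536793929} -0.0187
scene [[387.62879714   0.         314.97938386]
 [  0.         387.62879714 197.44621326]
 [  0.           0.           1.        ]] [ 2.02828988  1.60223477 -0.5224081 ] [-0.1615872  -0.35539791  1.67029372] 1
top [[459.44532135   0.         320.16412971]
 [  0.         459.44532135 196.04716432]
 [  0.           0.           1.        ]] [ 2.03651624 -2.19192322  0.22351172] [0.04346068 0.57723802 1.17125487] 2
```

View pics/scene0.png

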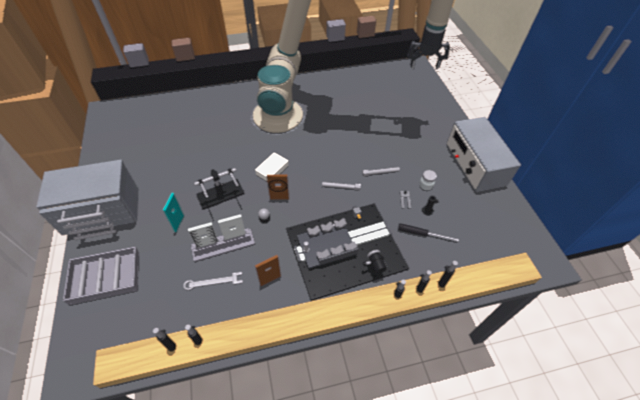

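View pics/top0.png

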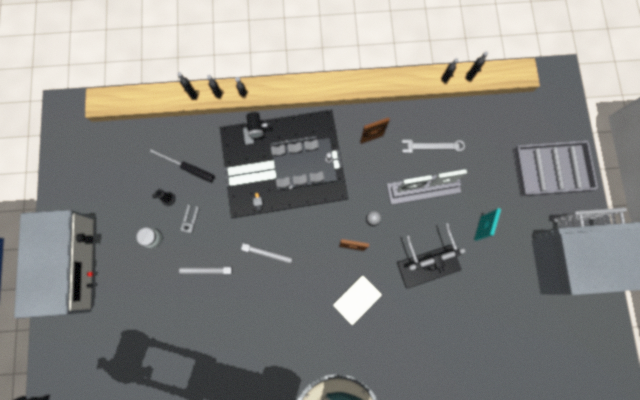

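```bash
cat > h.py <<'E'
import numpy as np, cv2
from rig import manip, eyes, recognise, regions_of, mark_of
def ray(p,rc):
    R=cv2.Rodrigues(np.array(p["rvec"]))[0]; t=np.array(p["tvec"]).ravel()
    C=-R.T@t; u=cv2.undistortPoints(np.array([[[rc[1],rc[0]]]],float),p["K"],None)[0,0]
    d=R.T@np.array([u[0],u[1],1.]); return C,d/np.linalg.norm(d)
def atz(p,rc,z):
    C,d=ray(p,rc); return C+d*(z-C[2])/d[2]
def tri(p1,rc1,p2,rc2):
    C1,d1=ray(p1,rc1);C2,d2=ray(p2,rc2)
    A=np.stack([d1,-d2],1); s=np.linalg.lstsq(A,C2-C1,rcond=None)[0]
    a,b=C1+s[0]*d1,C2+s[1]*d2; return (a+b)/2,np.linalg.norm(a-b)
def proj(p,X):
    return cv2.projectPoints(np.atleast_2d(np.array(X,float)),np.array(p["rvec"]),np.array(p["tvec"]),p["K"],None)[0][:,0]
def crop(p,name,c0,r0,c1,r1,f):
    im=cv2.resize(p["frame"][r0:r1,c0:c1,::-1],None,fx=f,fy=f,interpolation=cv2.INTER_CUBIC); cv2.imwrite("pics/"+name,im)
E
python3 - <<'E'
from h import *
np.set_printoptions(precision=4,suppress=True)
S=eyes.get_image("scene");T=eyes.get_image("top")
Z=dict(rod1_mid=.009,groove1=.058,groove2=.058,groove3=.058,post_top=.076,plate1_center=.077,plate1_eye=.091,plate2_eye=.091,plate1_front=.091,plate2_front=.091,stand=0,hook1=.118,hook2=.118,plate2_center=.077)
for n,z in Z.items():
    for nm,p in(("S",S),("T",T)):
        for d in mark_of(p,n)[:4]:
            print(n,nm,np.round(d["point"],1),round(d["confidence"],2),atz(p,d["point"],z))
crop(S,"s1.png",150,140,430,300,2.8)
crop(T,"t1.png",140,100,520,320,2.1)
E
```

```text
groove1 S [254. 336.] 0.68 [0.7377 0.0553 0.058 ]
groove1 S [257.7 323.4] 0.56 [0.7412 0.014  0.058 ]
groove1 T [140.1 294.5] 0.92 [0.7413 0.0599 0.058 ]
groove1 T [144.4 275.1] 0.88 [0.7328 0.1138 0.058 ]
groove1 T [218.7 369.6] 0.73 [ 0.5083 -0.1254  0.058 ]
groove1 T [136.2 310.2] 0.63 [0.7493 0.016  0.058 ]
groove2 S [254. 336.] 0.68 [0.7377 0.0553 0.058 ]
groove2 S [257.7 323.4] 0.56 [0.7412 0.014  0.058 ]
groove2 T [140.1 294.5] 0.92 [0.7413 0.0599 0.058 ]
groove2 T [144.4 275.1] 0.88 [0.7328 0.1138 0.058 ]
groove2 T [218.7 369.6] 0.73 [ 0.5083 -0.1254  0.058 ]
groove2 T [136.2 310.2] 0.63 [0.7493 0.016  0.058 ]
groove3 S [254. 336.] 0.68 [0.7377 0.0553 0.058 ]
groove3 S [257.7 323.4] 0.56 [0.7412 0.014  0.058 ]
groove3 T [140.1 294.5] 0.92 [0.7413 0.0599 0.058 ]
groove3 T [144.4 275.1] 0.88 [0.7328 0.1138 0.058 ]
groove3 T [218.7 369.6] 0.73 [ 0.5083 -0.1254  0.058 ]
groove3 T [136.2 310.2] 0.63 [0.7493 0.016  0.058 ]
post_top S [240.2 307.7] 0.59 [ 0.6797 -0.0215  0.076 ]
post_top S [227.7 233.2] 0.18 [ 0.5803 -0.2427  0.076 ]
post_top T [154.2 329.5] 0.94 [ 0.6884 -0.0323  0
[... 1426 characters left out ...]
4 [ 0.4398 -0.3174  0.118 ]
hook1 T [222.6 372.1] 0.65 [ 0.489  -0.1237  0.118 ]
hook1 T [250.9 412.4] 0.57 [ 0.4109 -0.2167  0.118 ]
hook2 S [190.9 204.9] 0.95 [ 0.4446 -0.3134  0.118 ]
hook2 S [178.8 233.9] 0.61 [ 0.4148 -0.2152  0.118 ]
hook2 T [236.4 451.1] 0.74 [ 0.4398 -0.3174  0.118 ]
hook2 T [222.6 372.1] 0.65 [ 0.489  -0.1237  0.118 ]
hook2 T [250.9 412.4] 0.57 [ 0.4109 -0.2167  0.118 ]
plate2_center S [241.2 203.5] 0.96 [ 0.6093 -0.3379  0.077 ]
plate2_center S [210.8 425.8] 0.48 [0.6607 0.3834 0.077 ]
plate2_center S [280.  213.1] 0.37 [ 0.7472 -0.3195  0.077 ]
plate2_center S [229.1 231.4] 0.29 [ 0.5849 -0.2488  0.077 ]
plate2_center T [180.4 445.8] 0.71 [ 0.593  -0.3348  0.077 ]
```

```bash
python3 - <<'E'
from h import *
T=eyes.get_image("top");S=eyes.get_image("scene")
crop(T,"t2.png",200,100,360,220,5)
crop(S,"s2.png",150,150,290,270,5)
E
```

```text
(no output)
```

View pics/t2.png

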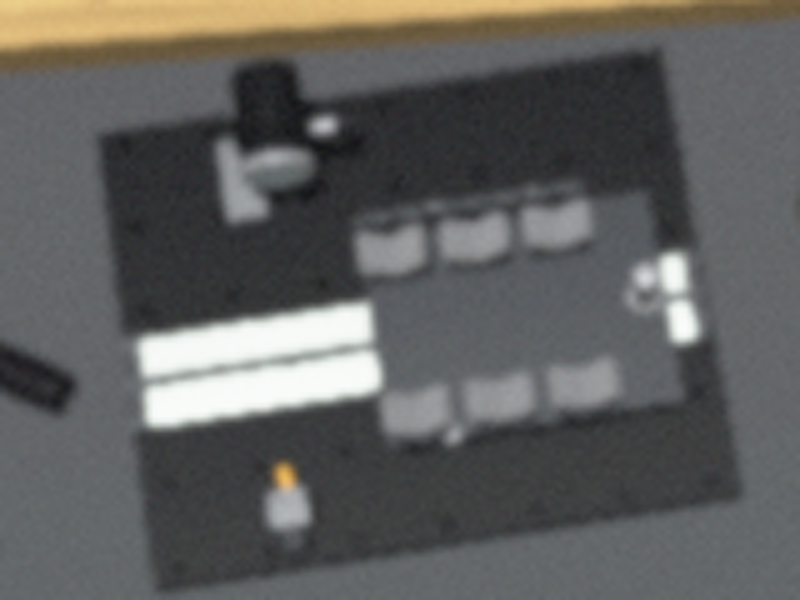

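View pics/s1.png

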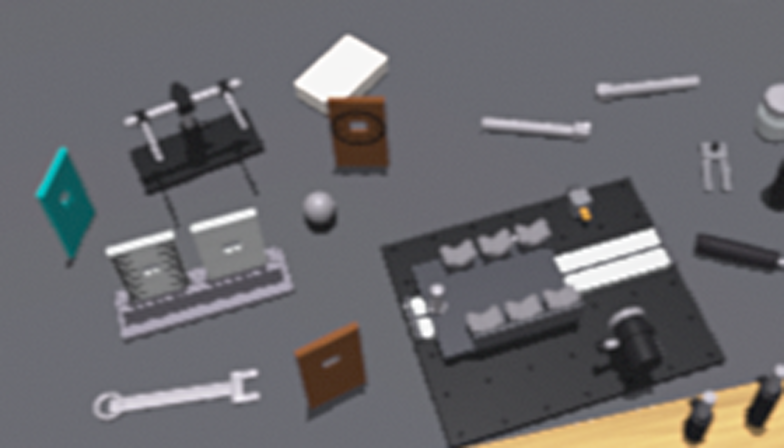

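View pics/s2.png

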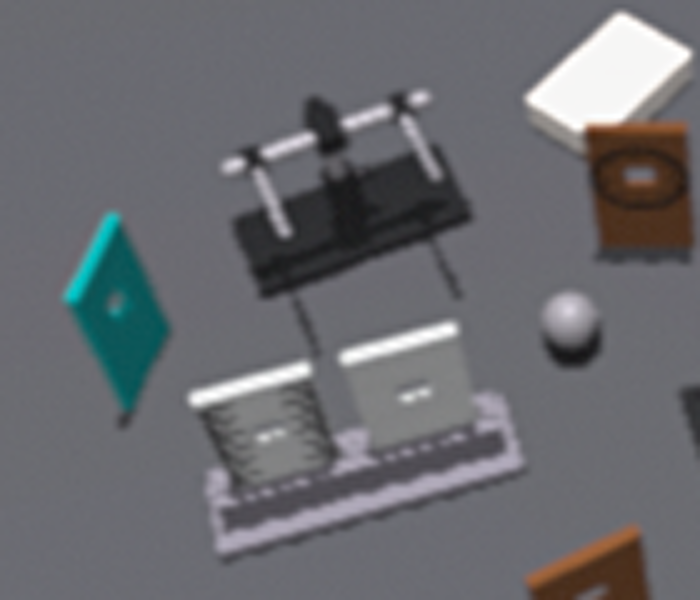

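View pics/t1.png

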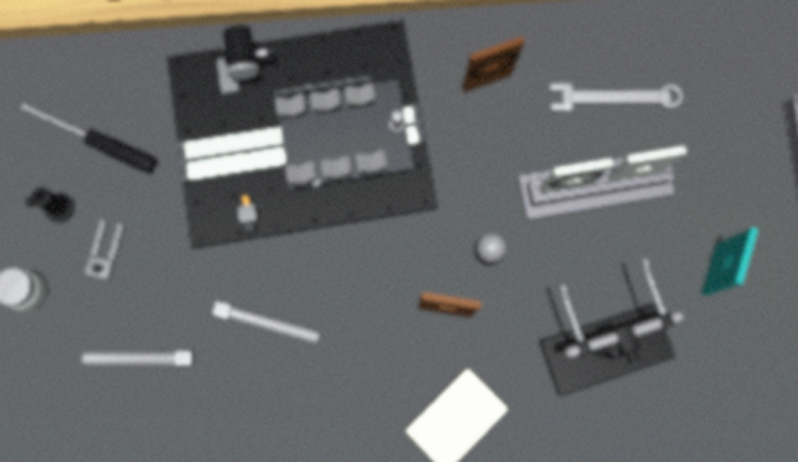

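```bash
python3 - <<'E'
from h import *
np.set_printoptions(precision=4,suppress=True)
T=eyes.get_image("top");S=eyes.get_image("scene")
for nm,p in(("T",T),("S",S)):
    for n in("rod1_mid","plate1_center","plate2_center"):
        for d in regions_of(p,n)[:6]:
            m=d["mask"]; ys,xs=np.nonzero(m)
            print(nm,n,round(d["confidence"],2),d["bbox"],len(ys),ys.mean().round(1),xs.mean().round(1))
    for d in mark_of(p,"rod1_mid")[:5]: print("mark",d)
crop(T,"t3.png",380,160,480,280,5)
crop(S,"s3.png",280,195,400,285,6)
crop(T,"t4.png",170,230,300,290,6)
E
```

```text
T plate1_center 0.77 [338.4, 240.0, 28.1, 9.6] 259 245.7 354.0
T plate1_center 0.67 [397.5, 175.1, 33.9, 16.3] 308 184.2 413.1
T plate1_center 0.64 [475.1, 208.3, 29.0, 32.9] 576 223.9 488.2
T plate1_center 0.56 [357.2, 120.1, 31.1, 24.5] 450 130.8 374.2
T plate2_center 0.78 [430.5, 169.3, 39.3, 16.1] 338 178.4 447.5
S plate1_center 0.94 [268.3, 174.4, 19.3, 27.0] 505 186.1 277.5
S plate1_center 0.88 [162.2, 194.4, 21.7, 34.3] 489 212.1 173.0
S plate1_center 0.83 [216.6, 216.3, 27.3, 22.7] 442 227.0 231.3
S plate1_center 0.74 [253.9, 254.3, 26.1, 31.6] 555 269.8 267.6
S plate2_center 0.68 [189.0, 220.5, 27.2, 25.0] 497 234.4 202.9
mark {'point': [238.0, 201.6], 'confidence': 0.56}
```

View pics/t3.png

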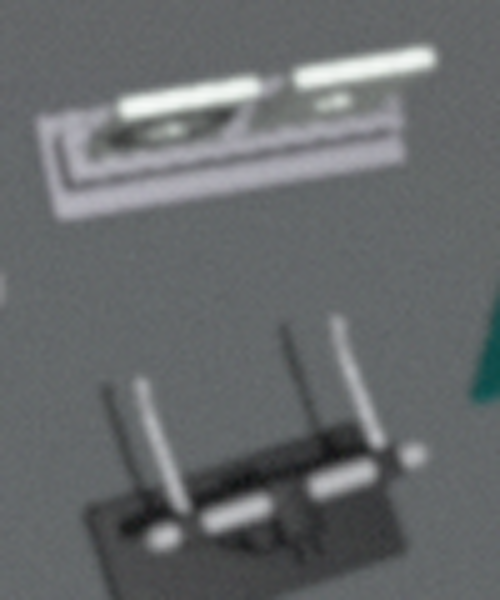

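View pics/s3.png

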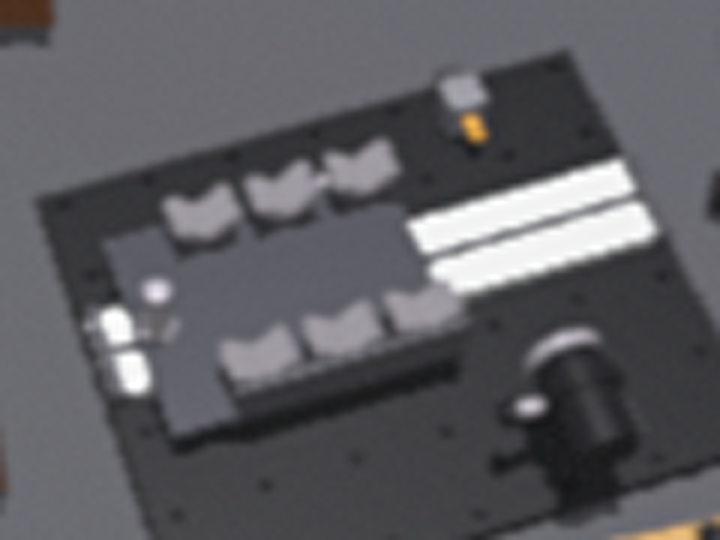

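View pics/t4.png

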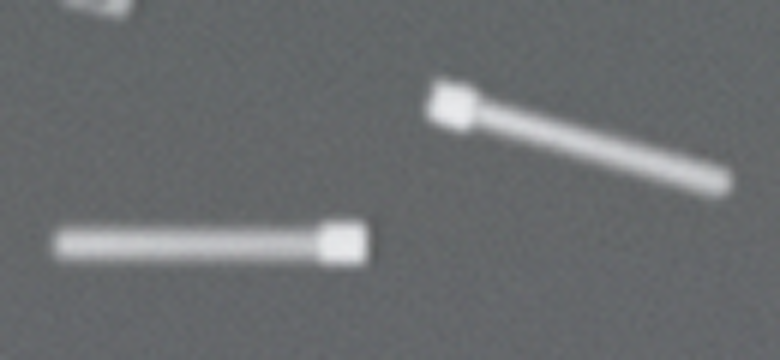

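```bash
cat > fit.py <<'E'
from h import *
from scipy.optimize import least_squares
np.set_printoptions(precision=4,suppress=True)
def up(p,c0,r0,c1,r1,f=6):
    g=cv2.cvtColor(p["frame"],cv2.COLOR_RGB2GRAY)[r0:r1,c0:c1]
    return cv2.resize(g,None,fx=f,fy=f,interpolation=cv2.INTER_CUBIC)
def blobs(p,box,thr,amin,f=6,hi=255):
    g=up(p,*box,f=f); n,l,st,ce=cv2.connectedComponentsWithStats(((g>thr)&(g<=hi)).astype(np.uint8))
    out=[]
    for i in range(1,n):
        if st[i,4]>=amin*f*f:
            ys,xs=np.nonzero(l==i); P=np.stack([(xs+.5)/f-.5+box[0],(ys+.5)/f-.5+box[1]],1)
            out.append((P,P.mean(0),st[i,4]/f/f))
    return out
def rods(T,box=(150,215,330,300),thr=150):
    res=[]
    for P,c,a in blobs(T,box,thr,60):
        W=np.array([atz(T,(q[1],q[0]),.010)[:2] for q in P[::7]])
        m=W.mean(0); u=np.linalg.svd(W-m,full_matrices=False)[2][0]; s=(W-m)@u; n=(W-m)@np.array([-u[1],u[0]])
        L=s.max()-s.min()
        if L<.1: continue
        wl=np.ptp(n[s<s.min()+.015]); wh=np.ptp(n[s>s.max()-.015])
        if wh>wl: u=-u; s=-s
        tip=m+u*s.max(); head=m+u*s.min(); mid=(tip*74+head*66)/140
        res.append(dict(mid=mid,yaw=np.degrees(np.arctan2(u[1],u[0])),L=L,w=(wl,wh),px=c))
    return res
E
python3 - <<'E'
from fit import *
T=eyes.get_image("top");S=eyes.get_image("scene")
for r in rods(T): print(r)
for thr in (95,110,120):
  print(thr)
  for nm,p,box in(("T",T,(245,125,345,195)),("S",S,(295,210,365,265))):
    for P,c,a in blobs(p,box,thr,15): print(nm,c,a)
E
```

```text
{'mid': array([0.4404, 0.1553]), 'yaw': np.float64(-110.16145988936566), 'L': np.float64(0.14147612322894065), 'w': (np.float64(0.020520752706371513), np.float64(0.012176800498789359)), 'px': array([264.0841, 252.6335])}
{'mid': array([0.4084, 0.33  ]), 'yaw': np.float64(85.94617949943591), 'L': np.float64(0.14058679410828168), 'w': (np.float64(0.01956727607122352), np.float64(0.01246496512048546)), 'px': array([206.4803, 270.225 ])}
95
T [341.6433 140.7923] 209.13888888888889
T [250.906  135.2251] 164.94444444444443
T [302.7559 145.8858] 267.1666666666667
T [277.9666 149.7181] 124.8611111111111
T [292.8415 171.2101] 1952.0833333333333
S [312.3499 214.4991] 401.5
S [357.5188 212.9497] 40.80555555555556
S [333.3511 224.4702] 168.0
S [313.4543 230.1067] 82.83333333333333
S [330.2958 247.1151] 1025.611111111111
S [305.6259 242.9257] 35.0
110
T [249.9576 135.3489] 125.5
T [310.9261 144.5356] 108.91666666666667
T [294.4434 147.2039] 108.0
T [277.9172 149.7618] 104.69444444444444
T [332.9209 158.7021] 203.66666666666666
T [264.5359 173.3089] 769.4444444444445
T [316.3272 176.0565] 134.3611
[... 287 characters left out ...]
322.8622 253.6973] 93.8611111111111
120
T [249.4982 135.488 ] 106.44444444444444
T [310.9394 144.5234] 93.80555555555556
T [294.4653 147.1895] 93.8888888888889
T [277.9095 149.8071] 91.97222222222223
T [333.1223 158.6559] 181.0
T [259.9613 171.3658] 610.5555555555555
T [316.3463 176.1775] 112.58333333333333
T [299.4651 178.8751] 111.0
T [283.0003 181.508 ] 108.44444444444444
S [356.88   210.8716] 17.666666666666668
S [333.3396 224.455 ] 133.05555555555557
S [313.4128 230.1152] 64.86111111111111
S [355.5409 237.7597] 290.55555555555554
S [305.6714 242.9806] 20.13888888888889
S [336.7103 249.5723] 78.44444444444444
S [300.3209 252.7507] 92.77777777777777
S [322.8446 253.7033] 81.22222222222221
```

```bash
cat > gfit.py <<'E'
from fit import *
def frame(q): 
    c,s=np.cos(q[2]),np.sin(q[2]); return np.array([[c,-s],[s,c]])
def blockc(p,q,gy,x0,x1,zb=.034):
    R=frame(q); pts=[]
    for x in(x0,x1):
        for y in(-.018,.018):
            for z in(zb,.061):
                w=R@[x,y+gy]+q[:2]; pts.append([w[0],w[1],z])
    h=cv2.convexHull(proj(p,pts).astype(np.float32)); m=cv2.moments(h); return np.array([m['m10'],m['m01']])/m['m00'], m['m00'],h
E
python3 - <<'E'
from gfit import *
T=eyes.get_image("top");S=eyes.get_image("scene")
fr=(-.026,-.004);re=(-.118,-.096)
obs=[(T,-.046,fr,(310.94,144.53)),(T,0,fr,(294.46,147.19)),(T,.046,fr,(277.91,149.8)),(T,-.046,re,(316.35,176.18)),(T,0,re,(299.46,178.87)),(T,.046,re,(283,181.5))]
so=[(S,-.046,re,(313.41,230.11)),(S,-.046,fr,(322.85,253.7)),(S,0,fr,(336.71,249.57))]
for zb in(.034,.042,.05):
  for o in(obs,obs+so):
    f=lambda q: np.concatenate([blockc(p,q,gy,*xx,zb)[0]-c for p,gy,xx,c in o])
    r=least_squares(f,[.74,.06,.1]); print(zb,r.x,np.degrees(r.x[2]),np.abs(r.fun).max()); 
  print(r.fun.reshape(-1,2).round(2).tolist(),[round(blockc(p,r.x,gy,*xx,zb)[1]) for p,gy,xx,c in o])
q=r.x
im=cv2.resize(T["frame"][:,:,::-1],None,fx=5,fy=5,interpolation=cv2.INTER_CUBIC)
for p,gy,xx,c in obs:
    h=blockc(T,q,gy,*xx,.042)[2]; cv2.polylines(im,[((h+.5)*5).astype(int)],True,(0,0,255),1)
cv2.imwrite("pics/t5.png",im[600:980,1150:1750])
E
```

```text
0.034 [0.7395 0.0633 0.0959] 5.493825289672726 0.18211294120368393
0.034 [0.738  0.0635 0.0988] 5.662871518286761 1.6465384860630934
[[-0.14, 0.31], [-0.13, 0.39], [-0.05, 0.53], [0.08, 0.41], [0.27, 0.55], [0.02, 0.74], [-0.06, 1.47], [0.1, 1.65], [-0.04, 1.55]] [141, 140, 142, 137, 137, 139, 119, 127, 126]
0.042 [0.7383 0.0632 0.0985] 5.641442822455175 0.30351095841936626
0.042 [0.7378 0.0637 0.098 ] 5.617635585910222 0.9648472208277497
[[-0.25, -0.02], [-0.27, 0.06], [-0.23, 0.19], [-0.03, 0.18], [0.12, 0.31], [-0.18, 0.5], [-0.01, 0.76], [0.16, 0.96], [0.05, 0.88]] [129, 129, 131, 128, 128, 130, 103, 111, 110]
0.05 [0.7373 0.063  0.0996] 5.708522286509667 0.3557192801968654
0.05 [0.7371 0.0633 0.099 ] 5.674295586555642 0.39739789555417815
[[-0.13, -0.26], [-0.18, -0.16], [-0.19, -0.01], [0.13, 0.03], [0.25, 0.18], [-0.08, 0.4], [-0.19, 0.0], [0.01, 0.23], [-0.06, 0.13]] [117, 117, 118, 119, 119, 120, 87, 95, 94]
```

View pics/t5.png

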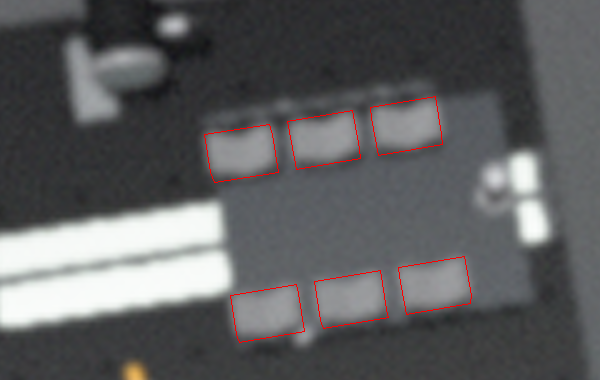

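```bash
cat > go.py <<'E'
from h import *
from scipy.spatial.transform import Rotation as Ro
import sys
def st():
    s=manip.get_state(); q=s["ee_rot"]; R=Ro.from_quat([q[1],q[2],q[3],q[0]]).as_matrix(); return s,R
def plan(x,y,z,psi):
    s,R=st(); p=s["position"]; cur=np.degrees(np.arctan2(R[1,0],R[0,0]))
    d=R.T@(np.array([x,y,z])-p)*1000; t=-(psi-cur)
    t=(t+180)%360-180
    c,sn=np.cos(np.radians(t)),np.sin(np.radians(t))
    d2=[c*d[0]+sn*d[1],-sn*d[0]+c*d[1],d[2]]
    print("t",round(s["clock"],2),"p",p.round(4),"psi",cur.round(2),"w",round(s["width"],4),"F",s["contact_force"].round(1),"j6",round(np.degrees(s["qpos"][5]),1),"tilt",np.degrees(np.arccos(-R[2,2])).round(2))
    print("shift now",d.round(1),"turn",round(t,2),"shift after turn",np.round(d2,1),"len",np.linalg.norm(d).round(1))
if __name__=="__main__": plan(*map(float,sys.argv[1:5]))
E
python3 go.py .4404 .1553 .10 -20.2; python3 - <<'E'
from fit import *
T=eyes.get_image("top")
for P,c,a in blobs(T,(395,160,475,200),190,8):
    W=np.array([atz(T,(q[1],q[0]),.142)[:2] for q in P[::5]]); m=W.mean(0);u=np.linalg.svd(W-m,full_matrices=False)[2][0]; s=(W-m)@u
    print(c,a,m,u,np.degrees(np.arctan2(-u[0],u[1])),np.ptp(s),np.ptp((W-m)@[-u[1],u[0]]))
E
```

```text
t 2.4 p [0.1411 0.5575 0.2314] psi 75.8 w 0.0855 F [ 0.4 -0.2 -0.5] j6 -6.9 tilt 0.01
shift now [-316.5  388.8  131.3] turn 96.0 shift after turn [419.8 274.1 131.3] len 518.3
[452.3388 173.1243] 100.94444444444444 [ 0.5961 -0.3345] [-0.0987  0.9951] 5.665987197754391 0.06924832724246693 0.010100217662667423
[417.437  179.0586] 104.80555555555556 [ 0.5872 -0.245 ] [-0.0997  0.995 ] 5.722368285897713 0.07091830888484339 0.010077610964107352
```

```bash
python3 -m inch '[[0,0,0,0,7],[0,0,0,0,7],[0,0,0,0,7],[0,0,0,0,7],[0,0,0,0,7],[0,0,0,0,7],[0,0,0,0,7],[0,0,0,0,7],[0,0,0,0,7],[0,0,0,0,7],[0,0,0,0,7],[0,0,0,0,7],[0,0,0,0,7],[0,0,0,0,7]]' 60; python3 go.py .4404 .1553 .10 -20.2
```

```text
clock: 3.62
position: [0.141, 0.5575, 0.2313]
ee_rot: [-0.0, 0.977, -0.213, 0.0]
contact_force: [0.2, 0.5, -0.3]
width: 0.043
t 3.62 p [0.141  0.5575 0.2313] psi -24.61 w 0.043 F [ 0.2  0.5 -0.3] j6 93.5 tilt 0.0
shift now [439.6 241.  131.3] turn -4.41 shift after turn [419.8 274.1 131.3] len 518.3
```

```bash
python3 -m inch '[[0,30,17,9,-4],[0,30,19,9,0],[0,30,19,9,0],[0,30,19,9,0],[0,30,19,9,0],[0,30,19,9,0],[0,30,19,9,0],[0,30,19,9,0],[0,30,19,9,0],[0,30,19,9,0],[0,30,19,9,0],[0,30,19,9,0],[0,20,19,9,0],[0,20,10,9,0]]'; python3 go.py .4404 .1553 .10 -20.2
```

```text
clock: 4.78
position: [0.4349, 0.1688, 0.1013]
ee_rot: [-0.008, 0.984, -0.175, 0.004]
contact_force: [-0.5, -0.1, -0.7]
width: 0.0428
t 4.78 p [0.4349 0.1688 0.1013] psi -20.22 w 0.0428 F [-0.5 -0.1 -0.7] j6 31.8 tilt 1.02
shift now [ 9.8 10.8  1.2] turn -0.02 shift after turn [ 9.8 10.8  1.2] len 14.6
```

```bash
python3 -m inch '[[0,5,6,0,0],[0,4,4,0,0],[0,0,0,0,0]]'; python3 go.py .4404 .1553 .10 -20.2; python3 -c "
from fit import *
T=eyes.get_image('top')
for r in rods(T): print(r)"
```

```text
clock: 5.03
position: [0.4426, 0.1521, 0.1]
ee_rot: [-0.008, 0.984, -0.179, 0.003]
contact_force: [0.4, -0.6, -0.7]
width: 0.0424
t 5.03 p [0.4426 0.1521 0.1   ] psi -20.59 w 0.0424 F [ 0.4 -0.6 -0.7] j6 30.0 tilt 0.95
shift now [-3.2 -2.2  0.1] turn -0.39 shift after turn [-3.2 -2.2  0.1] len 3.9
{'mid': array([0.4996, 0.2236]), 'yaw': np.float64(-93.78184265773416), 'L': np.float64(0.13792631524103305), 'w': (np.float64(0.0841072049864253), np.float64(0.08267156646102106)), 'px': array([239.3686, 233.8725])}
{'mid': array([0.4079, 0.1354]), 'yaw': np.float64(6.282637254228329), 'L': np.float64(0.11036119395553733), 'w': (np.float64(0.020586208533048565), np.float64(0.022223151229059216)), 'px': array([275.5738, 266.8443])}
{'mid': array([0.3974, 0.3237]), 'yaw': np.float64(48.71846529063042), 'L': np.float64(0.14080477088994947), 'w': (np.float64(0.019866304796620167), np.float64(0.027896752877437914)), 'px': array([209.1766, 276.977 ])}
```

```bash
python3 -c "
from fit import *
T=eyes.get_image('top'); crop(T,'t6.png',140,200,340,300,4); S=eyes.get_image('scene'); crop(S,'s6.png',260,120,460,240,4)"
```

```text
(no output)
```

View pics/t6.png

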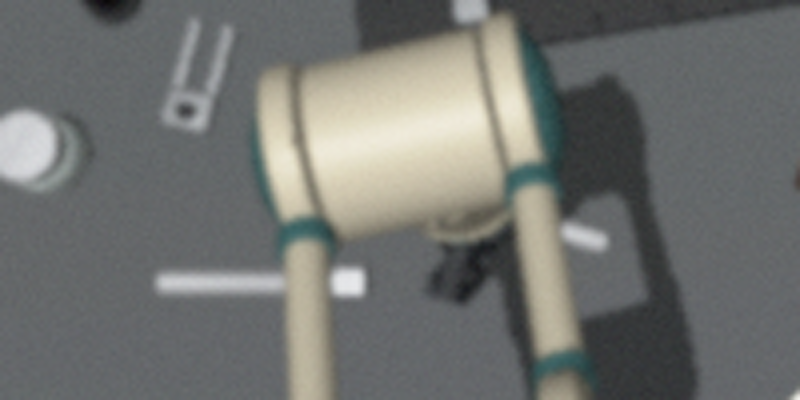

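View pics/s6.png

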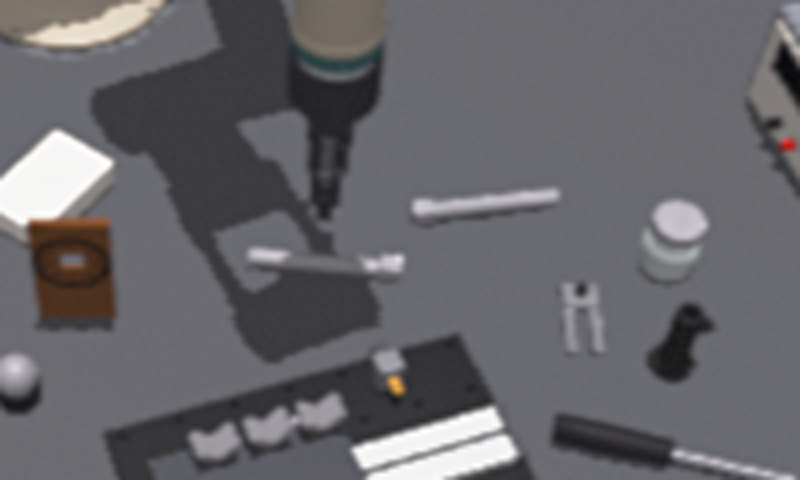

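```bash
python3 -m inch '[[0,-2,-2,20,0],[0,0,0,20,0],[0,0,0,20,0],[0,0,0,15,0],[0,0,0,5,0],[0,0,0,0,0]]'; python3 go.py .4404 .1553 .004 -20.2
```

```text
clock: 5.68
position: [0.4409, 0.1651, 0.0222]
ee_rot: [-0.011, 0.985, -0.172, 0.008]
contact_force: [0.2, 0.2, -0.5]
width: 0.0429
t 5.68 p [0.4409 0.1651 0.0222] psi -19.87 w 0.0429 F [ 0.2  0.2 -0.5] j6 30.4 tilt 1.5
shift now [ 2.7  9.8 18. ] turn 0.33 shift after turn [ 2.7  9.8 18. ] len 20.6
```

```bash
python3 -m inch '[[0,0,0,0,0],[0,0,0,0,0],[0,0,0,0,0]]'; python3 go.py .4404 .1553 .004 -20.2; python3 -c "
from h import *
print(np.degrees(manip.get_state()['qpos']))"
```

```text
clock: 5.93
position: [0.4411, 0.1669, 0.024]
ee_rot: [-0.011, 0.985, -0.171, 0.009]
contact_force: [-0.4, -0.4, 0.3]
width: 0.0427
t 5.93 p [0.4411 0.1669 0.024 ] psi -19.71 w 0.0427 F [-0.4 -0.4  0.3] j6 30.4 tilt 1.63
shift now [ 3.  11.6 19.8] turn 0.49 shift after turn [ 3.1 11.6 19.8] len 23.2
[ 11.60583112  19.08043027 116.60964306   1.23380724  42.92338501
  30.41094984]
```

```bash
for i in 1 2; do python3 -m inch '[[0,0,0,0,0]]' >/dev/null; python3 -c "
from h import *
s=manip.get_state();print(s['position']*1000,np.degrees(s['qpos']),s['qd'])"; done;  python3 -m inch '[[0,3,10,0,0]]'; python3 go.py .4404 .1553 .004 -20.2
```

```text
[441.62130283 167.16567161  24.85006542] [ 11.62391167  19.00793193 116.55861761   1.23584454  42.9497943
  30.4119318 ] [ 0.00461962 -0.01410996 -0.01049688  0.00090404  0.00556349 -0.00022119]
[442.22170552 167.33055119  25.59851396] [ 11.62924413  18.94212155 116.51162188   1.23487882  42.9623399
  30.41691609] [ 0.00080524 -0.01264405 -0.01011609  0.00144461  0.00372464  0.0003045 ]
clock: 6.18
position: [0.4426, 0.1577, 0.0261]
ee_rot: [-0.013, 0.985, -0.17, 0.011]
contact_force: [0.7, -1.0, 0.0]
width: 0.0425
t 6.18 p [0.4426 0.1577 0.0261] psi -19.61 w 0.0425 F [ 0.7 -1.   0. ] j6 29.0 tilt 1.93
shift now [-1.7  3.6 21.9] turn 0.59 shift after turn [-1.6  3.6 21.9] len 22.3
```

```bash
sed -i 's/"tilt",.*$/"toolz",(R[:,2]*57.3).round(2))/' go.py; python3 -m inch '[[0,-1,2,11,0.5],[0,0,1,11,0]]'; python3 go.py .4404 .1553 .004 -20.2
```

```text
clock: 6.35
position: [0.4434, 0.154, 0.006]
ee_rot: [-0.013, 0.984, -0.175, 0.014]
contact_force: [-0.2, 0.6, -0.2]
width: 0.0424
t 6.35 p [0.4434 0.154  0.006 ] psi -20.13 w 0.0424 F [-0.2  0.6 -0.2] j6 29.0 toolz [  1.88   1.21 -57.26]
shift now [-3.3 -0.1  1.9] turn 0.07 shift after turn [-3.3 -0.1  1.9] len 3.9
```

```bash
python3 -m inch '[[0,-3,0,2.5,0],[-1,0,0,0.8,0],[-1,0,0,0.8,0],[-1,0,0,0.8,0],[-1,0,0,0.8,0],[-1,0,0,0.8,0]]' 60; python3 go.py .4404 .1553 .004 -20.2
```

```text
clock: 6.85
position: [0.4394, 0.1529, 0.001]
ee_rot: [-0.013, 0.984, -0.176, 0.013]
contact_force: [-1.3, 0.1, 3.7]
width: 0.0134
t 6.85 p [0.4394 0.1529 0.001 ] psi -20.3 w 0.0134 F [-1.3  0.1  3.7] j6 29.1 toolz [  1.74   1.2  -57.26]
shift now [ 0.2 -2.7 -2.9] turn -0.1 shift after turn [ 0.2 -2.7 -2.9] len 4.0
```

```bash
python3 -m inch '[[-1,0,0,0,0],[-1,0,0,-1,0]]' 60; python3 go.py .4404 .1553 .004 -20.2
```

```text
clock: 7.02
position: [0.4393, 0.1528, 0.0025]
ee_rot: [-0.013, 0.984, -0.176, 0.013]
contact_force: [-0.1, 0.2, -2.2]
width: 0.0137
t 7.02 p [0.4393 0.1528 0.0025] psi -20.28 w 0.0137 F [-0.1  0.2 -2.2] j6 29.1 toolz [  1.77   1.2  -57.26]
shift now [ 0.2 -2.8 -1.4] turn -0.08 shift after turn [ 0.2 -2.8 -1.4] len 3.1
```

```bash
python3 -m inch '[[-1,0,0,-20,0],[-1,0,0,-30,0],[-1,0,0,-30,0],[-1,0,0,-20,0]]' 60; python3 go.py .6624 .102 .13 95.65;  python3 -c "
from fit import *
T=eyes.get_image('top'); crop(T,'t7.png',140,200,340,300,4); S=eyes.get_image('scene'); crop(S,'s7.png',260,120,460,240,4)"
```

```text
clock: 7.35
position: [0.4315, 0.1496, 0.101]
ee_rot: [-0.01, 0.984, -0.176, 0.006]
contact_force: [0.4, 0.8, -1.9]
width: 0.0136
t 7.35 p [0.4315 0.1496 0.101 ] psi -20.23 w 0.0136 F [ 0.4  0.8 -1.9] j6 29.3 toolz [  0.92   1.02 -57.28]
shift now [233.4 -35.8 -26.2] turn -115.88 shift after turn [-69.7 225.6 -26.2] len 237.6
```

View pics/s7.png

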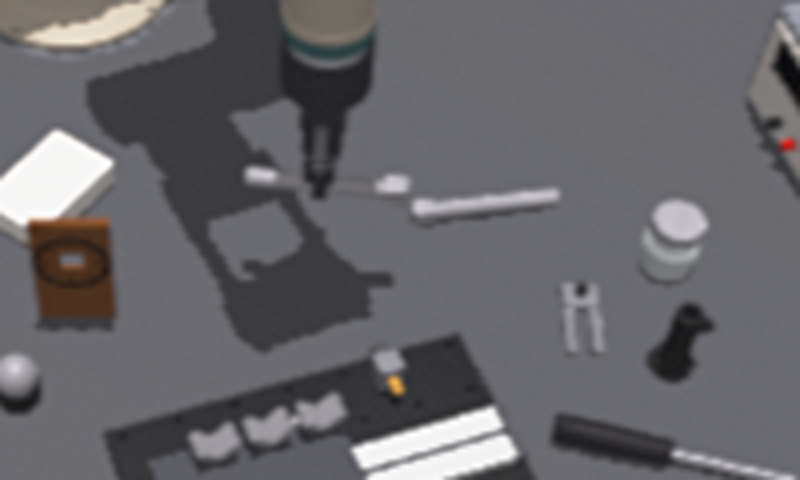

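```bash
python3 -m inch '[[-1,0,0,-2,-7],[-1,0,0,-2,-7],[-1,0,0,-2,-7],[-1,0,0,-2,-7],[-1,0,0,-2,-7],[-1,0,0,-2,-7],[-1,0,0,-2,-7],[-1,0,0,-2,-7],[-1,0,0,-1,-7],[-1,0,0,0,-7],[-1,0,0,0,-7],[-1,0,0,0,-7],[-1,0,0,0,-7],[-1,0,0,0,-7],[-1,0,0,0,-7],[-1,0,0,0,-7]]' 60; python3 go.py .6624 .102 .13 95.65
```

```text
clock: 8.78
position: [0.4191, 0.1468, 0.0981]
ee_rot: [-0.008, 0.679, 0.734, 0.0]
contact_force: [0.4, -1.2, -2.2]
width: 0.0134
t 8.78 p [0.4191 0.1468 0.0981] psi 94.51 w 0.0134 F [ 0.4 -1.2 -2.2] j6 -85.4 toolz [ -0.68   0.7  -57.29]
shift now [-63.3 238.7 -35.3] turn -1.14 shift after turn [-68.1 237.4 -35.3] len 249.5
```

```bash
python3 -m inch '[[-1,-8,28,-6,-1],[-1,-9,30,-6,0],[-1,-9,30,-6,0],[-1,-9,30,-6,0],[-1,-9,30,-6,0],[-1,-9,30,-6,0],[-1,-8,28,-6,0],[-1,-5,18,-6,0],[-1,0,5,0,0]]' 60; python3 go.py .664 .1022 .10 95.65
```

```text
clock: 9.53
position: [0.651, 0.1, 0.12]
ee_rot: [-0.019, 0.669, 0.743, -0.012]
contact_force: [0.7, -0.4, -1.7]
width: 0.0136
t 9.53 p [0.651 0.1   0.12 ] psi 95.96 w 0.0136 F [ 0.7 -0.4 -1.7] j6 -93.8 toolz [ -2.54   0.5  -57.24]
shift now [ 0.6 14.  19.4] turn 0.31 shift after turn [ 0.7 14.  19.4] len 23.9
```

```bash
python3 -m inch '[[-1,0,11,0,0],[-1,0,1,0,0]]' 60; python3 go.py .664 .1022 .10 95.65;python3 -c "
from fit import *
T=eyes.get_image('top'); crop(T,'t8.png',200,100,360,220,4); S=eyes.get_image('scene'); crop(S,'s8.png',270,170,410,285,5)"
```

```text
clock: 9.7
position: [0.6625, 0.101, 0.1148]
ee_rot: [-0.022, 0.669, 0.742, -0.014]
contact_force: [0.6, 0.0, -1.6]
width: 0.0138
t 9.7 p [0.6625 0.101  0.1148] psi 95.9 w 0.0138 F [ 0.6  0.  -1.6] j6 -93.8 toolz [ -2.87   0.5  -57.23]
shift now [ 0.9  2.3 14.7] turn 0.25 shift after turn [ 0.9  2.3 14.7] len 14.9
```

View pics/s8.png

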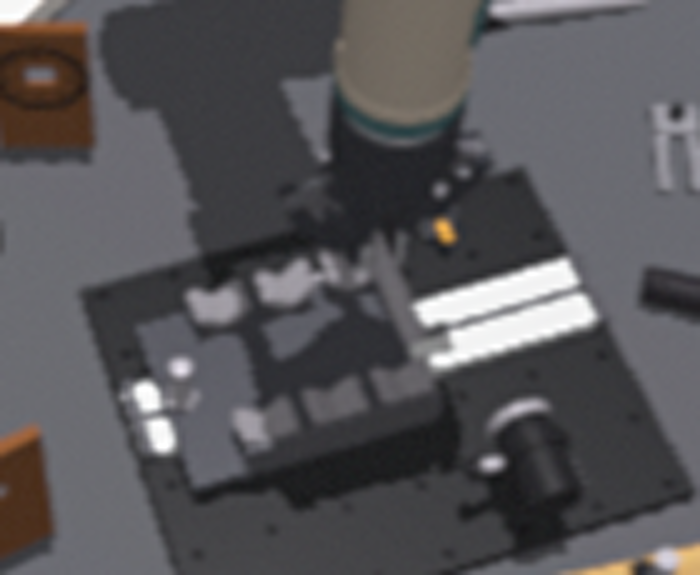

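View pics/t8.png

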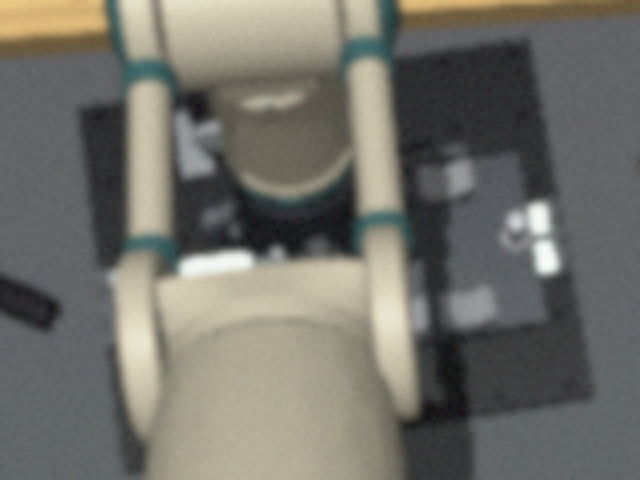

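```bash
python3 -c "
from h import *
S=eyes.get_image('scene')
u=np.array([.995,.0985]);t=np.array([.6625,.101])+.0633*u
print(proj(S,[[*t,.12],[.733,.109,.058],[.733,.109,.12]]), t)
print(atz(S,(239,357.2),.12))"
```

```text
[[352.58343537 237.09848428]
 [352.12307238 249.19878796]
 [353.87175791 239.08240558]] [0.7254835  0.10723505]
[0.73502481 0.11883323 0.12      ]
```

```bash
python3 -c "
from h import *
S=eyes.get_image('scene')
u=np.array([.995,.0985]);c=np.array([.6625,.101])
im=cv2.resize(S['frame'][205:260,310:390,::-1],None,fx=10,fy=10,interpolation=cv2.INTER_CUBIC)
for X in ([*(c+.0633*u),.120],[*c,.123],[.733,.109,.058],[*c,.1148],[.7375,.0632,.058]):
    q=(proj(S,X)[0]-[310,205]+.5)*10; cv2.circle(im,tuple(q.astype(int)),4,(0,0,255),1)
cv2.imwrite('pics/s9.png',im)"
```

```text
(no output)
```

View pics/s9.png

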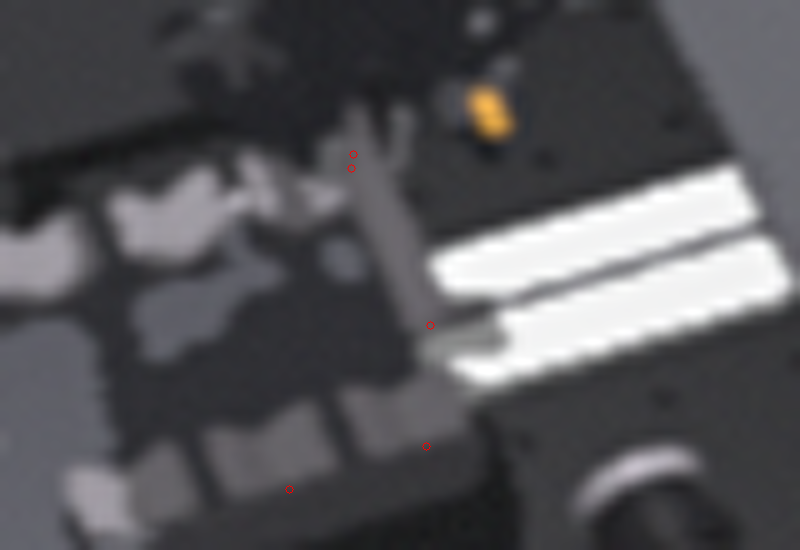

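```bash
python3 -m inch '[[-1,1,0,12,0],[-1,0,0,12,0],[-1,0,0,12,0]]' 60; python3 go.py .664 .1022 .052 95.65
```

```text
clock: 10.15
position: [0.6565, 0.1037, 0.0816]
ee_rot: [-0.021, 0.669, 0.743, -0.013]
contact_force: [0.5, -0.6, -1.6]
width: 0.0134
t 10.15 p [0.6565 0.1037 0.0816] psi 96.01 w 0.0134 F [ 0.5 -0.6 -1.6] j6 -93.7 toolz [ -2.72   0.52 -57.23]
shift now [-2.6  8.7 29.2] turn 0.36 shift after turn [-2.6  8.7 29.2] len 30.6
```

```bash
python3 -m inch '[[-1,-2,4,11,0.4],[-1,0,2,9,0],[-1,0,1,4,0]]' 60; python3 go.py .664 .1022 .052 95.65
```

```text
clock: 10.4
position: [0.6583, 0.1031, 0.0532]
ee_rot: [-0.023, 0.671, 0.741, -0.015]
contact_force: [-0.5, -0.9, 0.6]
width: 0.0136
t 10.4 p [0.6583 0.1031 0.0532] psi 95.62 w 0.0136 F [-0.5 -0.9  0.6] j6 -93.4 toolz [ -3.04   0.5  -57.22]
shift now [-1.5  5.6  0.9] turn -0.03 shift after turn [-1.5  5.6  0.9] len 5.9
```

```bash
python3 -m inch '[[-1,-1,4,0.5,0],[-1,0,4,0.5,0]]' 60; python3 go.py .670 .1028 .052 95.65; python3 -m inch '[[-1,0,3,0.5,0]]' 60; python3 go.py .670 .1028 .052 95.65
```

```text
clock: 10.57
position: [0.6626, 0.1023, 0.051]
ee_rot: [-0.025, 0.671, 0.741, -0.018]
contact_force: [-9.8, 0.2, 9.8]
width: 0.0137
t 10.57 p [0.6626 0.1023 0.051 ] psi 95.63 w 0.0137 F [-9.8  0.2  9.8] j6 -93.4 toolz [ -3.55   0.41 -57.19]
shift now [-0.2  7.4 -1.5] turn -0.02 shift after turn [-0.2  7.4 -1.5] len 7.5
clock: 10.65
position: [0.6632, 0.1023, 0.051]
ee_rot: [-0.027, 0.671, 0.741, -0.02]
contact_force: [-7.5, -1.8, 6.6]
width: 0.0135
t 10.65 p [0.6632 0.1023 0.051 ] psi 95.61 w 0.0135 F [-7.5 -1.8  6.6] j6 -93.4 toolz [ -3.88   0.39 -57.17]
shift now [-0.1  6.8 -1.4] turn -0.04 shift after turn [-0.2  6.8 -1.4] len 6.9
```

```bash
python3 -m inch '[[-1,0,-1,-1,0],[-0.35,0,0,0.5,0],[-0.35,0,0,0.5,0],[-0.35,0,0,0.5,0]]' 60; python3 go.py .670 .1028 .052 95.65; python3 -c "
from h import *
S=eyes.get_image('scene');crop(S,'s10.png',310,205,390,260,10)"
```

```text
clock: 10.98
position: [0.6668, 0.1026, 0.0536]
ee_rot: [-0.024, 0.671, 0.741, -0.017]
contact_force: [-0.2, 0.6, -0.3]
width: 0.0274
t 10.98 p [0.6668 0.1026 0.0536] psi 95.6 w 0.0274 F [-0.2  0.6 -0.3] j6 -93.4 toolz [ -3.33   0.46 -57.2 ]
shift now [-0.2  3.2  1.5] turn -0.05 shift after turn [-0.2  3.2  1.5] len 3.6
```

View pics/s10.png

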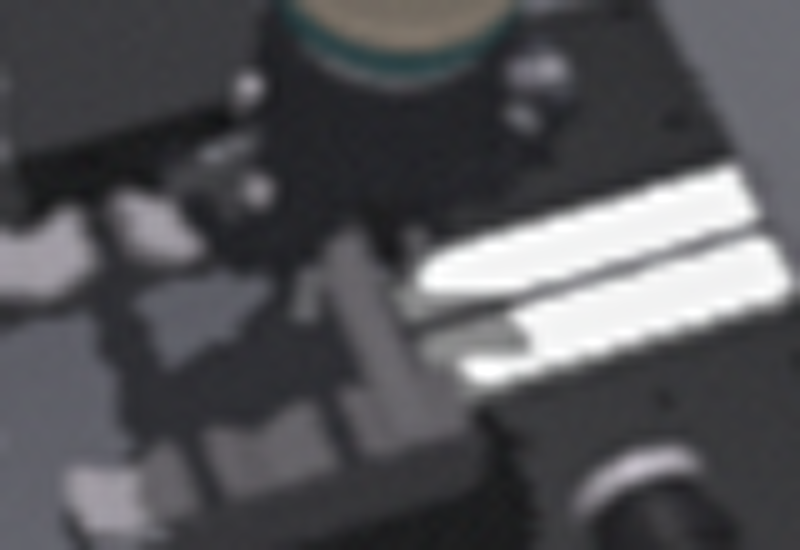

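```bash
python3 -m inch '[[-0.35,0,-2,-15,0],[-0.35,0,0,-20,0],[-0.35,0,0,-20,0],[-0.35,0,-10,-10,0],[-1,0,-35,0,0],[-1,0,-35,0,0],[-1,0,-25,0,0],[-1,0,-10,0,0]]' 60; python3 go.py .570 .093 .12 95.65; python3 -c "
from h import *
S=eyes.get_image('scene');crop(S,'s11.png',310,205,390,260,10)
T=eyes.get_image('top');crop(T,'t11.png',220,120,340,210,6)"
```

```text
clock: 11.7
position: [0.5518, 0.0905, 0.1256]
ee_rot: [-0.023, 0.671, 0.741, -0.015]
contact_force: [-0.1, -0.4, 0.1]
width: -0.0003
t 11.7 p [0.5518 0.0905 0.1256] psi 95.61 w -0.0003 F [-0.1 -0.4  0.1] j6 -94.1 toolz [ -3.16   0.5  -57.21]
shift now [ 0.6 18.6  4.7] turn -0.04 shift after turn [ 0.6 18.6  4.7] len 19.2
```

View pics/s11.png

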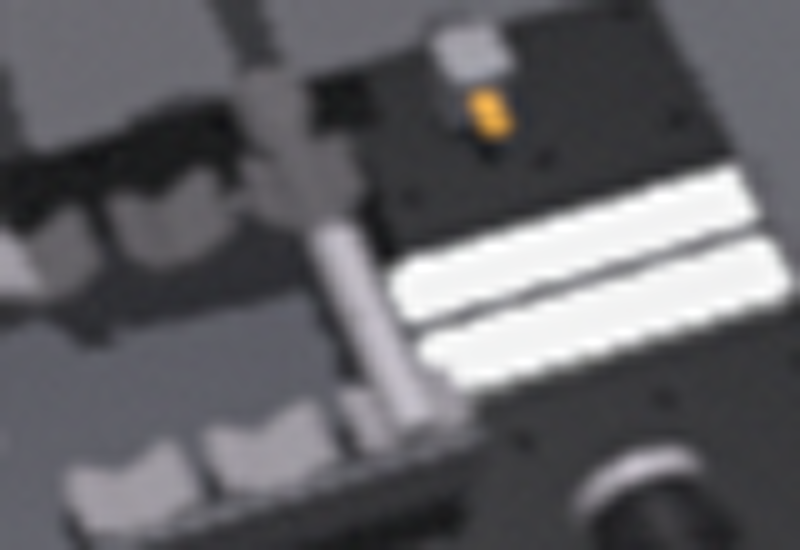

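View pics/t11.png

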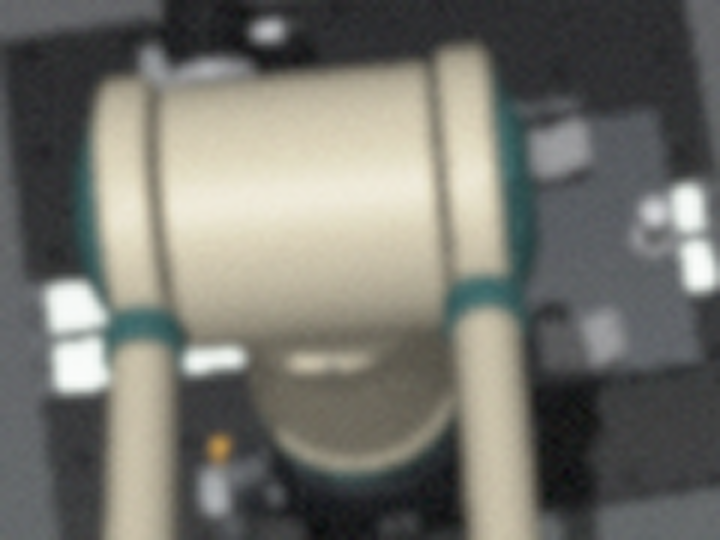

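```bash
python3 -m inch '[[-1,1,2,20,0],[-1,0,2,20,0],[-1,0,2,20,0],[-1,0,2,8,0],[-1,0,0,0,0]]' 60; python3 go.py .570 .093 .056 95.65
```

```text
clock: 12.22
position: [0.5645, 0.0934, 0.0577]
ee_rot: [-0.018, 0.672, 0.741, -0.01]
contact_force: [0.0, -0.6, 0.3]
width: -0.0003
t 12.22 p [0.5645 0.0934 0.0577] psi 95.59 w -0.0003 F [ 0.  -0.6  0.3] j6 -94.0 toolz [ -2.29   0.56 -57.25]
shift now [-1.   5.5  1.5] turn -0.06 shift after turn [-1.   5.5  1.5] len 5.8
```

```bash
python3 -m inch '[[-1,-1,6,1.5,0],[-1,0,5,0.8,0],[-1,0,3,0.8,0]]' 60; python3 go.py .583 .0941 .056 95.65;  python3 -m inch '[[-1,0,3,0.8,0]]' 60; python3 go.py .583 .0941 .056 95.65
```

```text
clock: 12.47
position: [0.5797, 0.0938, 0.0545]
ee_rot: [-0.019, 0.671, 0.741, -0.011]
contact_force: [-6.4, -1.4, 4.9]
width: -0.0001
t 12.47 p [0.5797 0.0938 0.0545] psi 95.6 w -0.0001 F [-6.4 -1.4  4.9] j6 -94.0 toolz [ -2.4    0.54 -57.25]
shift now [-0.   3.3 -1.6] turn -0.05 shift after turn [-0.   3.3 -1.6] len 3.7
clock: 12.55
position: [0.5809, 0.0939, 0.0541]
ee_rot: [-0.02, 0.671, 0.741, -0.012]
contact_force: [-8.1, -0.5, 6.5]
width: -0.0001
t 12.55 p [0.5809 0.0939 0.0541] psi 95.61 w -0.0001 F [-8.1 -0.5  6.5] j6 -94.0 toolz [ -2.68   0.51 -57.23]
shift now [ 0.1  2.  -2. ] turn -0.04 shift after turn [ 0.1  2.  -2. ] len 2.8
```

```bash
python3 -m inch '[[-1,0,5,0.5,0],[-1,0,5,0.5,0]]' 60; python3 go.py .583 .0941 .056 95.65;  python3 -m inch '[[-1,0,5,0.5,0]]' 60; python3 go.py .583 .0941 .056 95.65
```

```text
clock: 12.72
position: [0.5828, 0.094, 0.0538]
ee_rot: [-0.026, 0.671, 0.741, -0.02]
contact_force: [-13.3, -2.0, 10.8]
width: 0.0001
t 12.72 p [0.5828 0.094  0.0538] psi 95.65 w 0.0001 F [-13.3  -2.   10.8] j6 -93.9 toolz [ -3.75   0.38 -57.18]
shift now [ 0.1  0.1 -2.2] turn 0.0 shift after turn [ 0.1  0.1 -2.2] len 2.2
clock: 12.8
position: [0.5826, 0.0939, 0.0539]
ee_rot: [-0.03, 0.671, 0.741, -0.024]
contact_force: [-11.6, -1.9, 10.3]
width: 0.0002
t 12.8 p [0.5826 0.0939 0.0539] psi 95.68 w 0.0002 F [-11.6  -1.9  10.3] j6 -93.9 toolz [ -4.4    0.3  -57.13]
shift now [ 0.2  0.3 -2.1] turn 0.03 shift after turn [ 0.2  0.3 -2.1] len 2.1
```

```bash
python3 -m inch '[[-1,0,-8,0,0],[-1,0,-15,-5,0],[0,0,-20,-15,7],[0,0,0,-15,7],[0,0,0,-10,7],[0,0,0,0,7],[0,0,0,0,7],[0,0,0,0,7],[0,0,0,0,7],[0,0,0,0,7],[0,0,0,0,7],[0,0,0,0,7],[0,0,0,0,7],[0,0,0,0,7],[0,0,0,0,7],[0,0,0,0,2]]' 60; python3 go.py .4084 .330 .10 -4
```

```text
clock: 14.13
position: [0.5445, 0.0893, 0.1204]
ee_rot: [-0.004, 1.0, 0.002, -0.019]
contact_force: [-0.0, -0.4, 1.1]
width: 0.0425
t 14.13 p [0.5445 0.0893 0.1204] psi 0.21 w 0.0425 F [-0.  -0.4  1.1] j6 1.3 toolz [ -2.19   0.44 -57.26]
shift now [-134.3 -240.9   27.4] turn 4.21 shift after turn [-151.7 -230.4   27.4] len 277.2
```

```bash
python3 -m inch '[[0,-17,-26,2,4],[0,-18,-27,2,0],[0,-18,-27,2,0],[0,-18,-27,2,0],[0,-18,-27,2,0],[0,-18,-27,2,0],[0,-18,-27,2,0],[0,-10,-18,2,0]]' 60; python3 go.py .4084 .330 .10 -4;python3 -c "
from fit import *
T=eyes.get_image('top')
for r in rods(T): print(r)
crop(T,'t12.png',140,120,340,300,4)
S=eyes.get_image('scene');crop(S,'s12.png',300,140,440,260,5)"
```

```text
clock: 14.8
position: [0.4245, 0.3079, 0.1177]
ee_rot: [-0.007, 0.999, -0.042, -0.005]
contact_force: [0.8, -0.6, -0.6]
width: 0.0426
t 14.8 p [0.4245 0.3079 0.1177] psi -4.76 w 0.0426 F [ 0.8 -0.6 -0.6] j6 31.9 toolz [ -0.59   0.81 -57.29]
shift now [-17.6 -20.4  18.2] turn -0.76 shift after turn [-17.4 -20.7  18.2] len 32.5
{'mid': array([0.4959, 0.4414]), 'yaw': np.float64(173.821461712407), 'L': np.float64(0.13883793270590677), 'w': (np.float64(0.054519233649118114), np.float64(0.02311356401647422)), 'px': array([162.2142, 237.5786])}
{'mid': array([0.4213, 0.368 ]), 'yaw': np.float64(18.647359759389065), 'L': np.float64(0.11284713442830807), 'w': (np.float64(0.021255721783187645), np.float64(0.026188240736194135)), 'px': array([189.7624, 268.3169])}
```

View pics/t12.png

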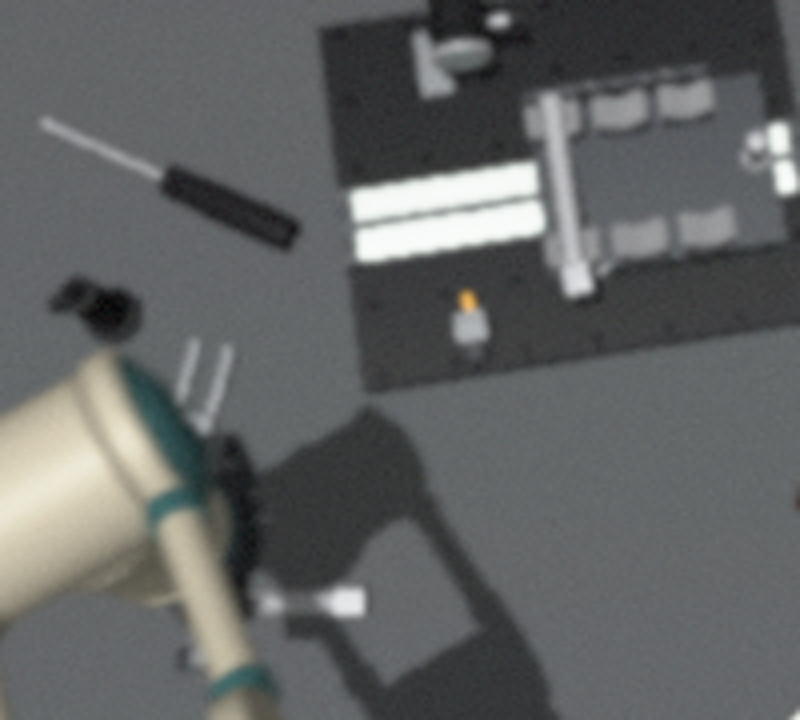

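View pics/s12.png

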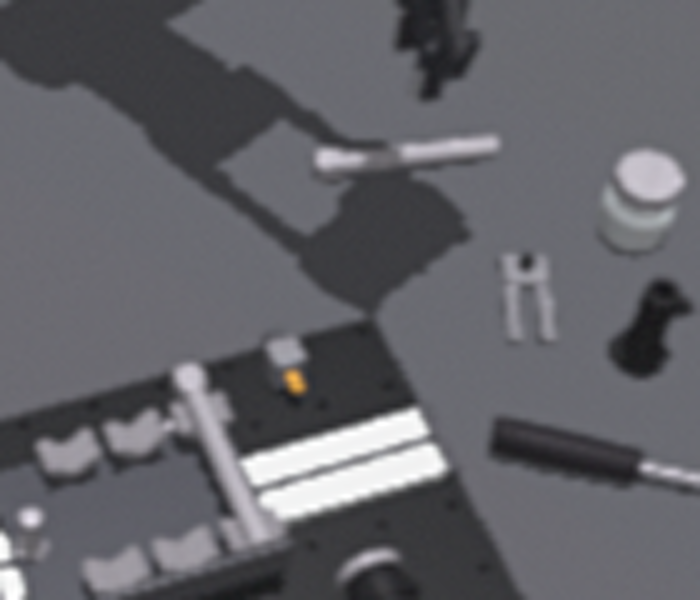

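```bash
python3 -m inch '[[0,-10,-11,6,-0.7],[0,-6,-8,12,0],[0,0,0,25,0],[0,0,0,25,0],[0,0,0,15,0]]' 60; python3 go.py .4084 .330 .003 -4
```

```text
clock: 15.32
position: [0.416, 0.3321, 0.0413]
ee_rot: [-0.012, 0.999, -0.032, 0.006]
contact_force: [-1.0, -0.6, 0.3]
width: 0.0432
t 15.32 p [0.416  0.3321 0.0413] psi -3.69 w 0.0432 F [-1.  -0.6  0.3] j6 33.5 toolz [  0.71   1.37 -57.28]
shift now [-7.9  3.5 38.1] turn 0.31 shift after turn [-7.9  3.6 38.1] len 39.1
```

```bash
python3 -m inch '[[0,-5,2,15,0.3],[0,-3,1,13,0],[0,-1,0,8,0]]' 60; python3 go.py .4084 .330 .003 -4
```

```text
clock: 15.57
position: [0.4093, 0.3283, 0.0042]
ee_rot: [-0.013, 0.999, -0.035, 0.008]
contact_force: [-0.5, -0.1, 0.7]
width: 0.0428
t 15.57 p [0.4093 0.3283 0.0042] psi -4.08 w 0.0428 F [-0.5 -0.1  0.7] j6 33.9 toolz [  0.97   1.41 -57.27]
shift now [-1.1 -1.6  1.3] turn -0.08 shift after turn [-1.1 -1.6  1.3] len 2.3
```

```bash
python3 -m inch '[[-1,-1,-1,1.2,0],[-1,0,0,0.6,0],[-1,0,0,0.6,0],[-1,0,0,0.6,0],[-1,0,0,0.6,0],[-1,0,0,0.5,0]]' 60; python3 go.py .4084 .330 .003 -4
```

```text
clock: 16.07
position: [0.4093, 0.3278, 0.002]
ee_rot: [-0.013, 0.999, -0.037, 0.009]
contact_force: [-1.7, 0.0, 2.3]
width: 0.0135
t 16.07 p [0.4093 0.3278 0.002 ] psi -4.2 w 0.0135 F [-1.7  0.   2.3] j6 34.0 toolz [  1.03   1.43 -57.27]
shift now [-1.1 -2.1 -0.9] turn -0.2 shift after turn [-1.1 -2.1 -0.9] len 2.6
```

```bash
python3 -m inch '[[-1,0,0,-20,0],[-1,0,0,-30,0],[-1,0,0,-30,0],[-1,0,0,-30,7],[-1,0,0,-10,7],[-1,0,0,-2,7],[-1,0,0,-2,7],[-1,0,0,-1,7],[-1,0,0,0,7],[-1,0,0,0,7],[-1,0,0,0,7],[-1,0,0,0,7],[-1,0,0,0,7],[-1,0,0,0,6]]' 60; python3 go.py .664 .0567 .13 -84.35
```

```text
clock: 17.23
position: [0.4112, 0.3255, 0.1341]
ee_rot: [-0.02, 0.753, -0.657, 0.002]
contact_force: [0.9, 0.3, -2.4]
width: 0.0133
t 17.23 p [0.4112 0.3255 0.1341] psi -82.19 w 0.0133 F [ 0.9  0.3 -2.4] j6 112.3 toolz [  1.71   1.59 -57.25]
shift now [ 300.7 -213.9    4.2] turn 2.16 shift after turn [ 292.4 -225.1    4.2] len 369.1
```

```bash
python3 -m inch '[[-1,28,-21,0,2],[-1,29,-22,0,0],[-1,29,-22,0,0],[-1,29,-22,0,0],[-1,29,-22,0,0],[-1,29,-22,0,0],[-1,29,-22,0,0],[-1,29,-22,0,0],[-1,29,-22,0,0],[-1,14,-12,0,0]]' 60; python3 go.py .6617 .0557 .11 -84.35
```

```text
clock: 18.07
position: [0.6557, 0.0668, 0.1321]
ee_rot: [-0.022, 0.744, -0.668, 0.003]
contact_force: [0.4, 1.0, -2.8]
width: 0.0136
t 18.07 p [0.6557 0.0668 0.1321] psi -83.87 w 0.0136 F [ 0.4  1.  -2.8] j6 82.0 toolz [  2.     1.65 -57.24]
shift now [12.2 -3.9 21.9] turn 0.48 shift after turn [12.2 -4.  21.9] len 25.4
```

```bash
python3 -m inch '[[-1,7,-3,5,0.5],[-1,3,-1,10,0],[-1,0,0,10,0]]' 60; python3 go.py .6617 .0557 .058 -84.35; python3 -c "
from h import *
S=eyes.get_image('scene');crop(S,'s13.png',300,185,390,260,8)"
```

```text
clock: 18.32
position: [0.667, 0.0529, 0.1062]
ee_rot: [-0.024, 0.739, -0.674, 0.006]
contact_force: [-0.1, -0.7, -2.0]
width: 0.0134
t 18.32 p [0.667  0.0529 0.1062] psi -84.71 w 0.0134 F [-0.1 -0.7 -2. ] j6 81.6 toolz [  2.41   1.54 -57.23]
shift now [-2.1  7.1 48. ] turn -0.36 shift after turn [-2.2  7.1 48. ] len 48.6
```

View pics/s13.png

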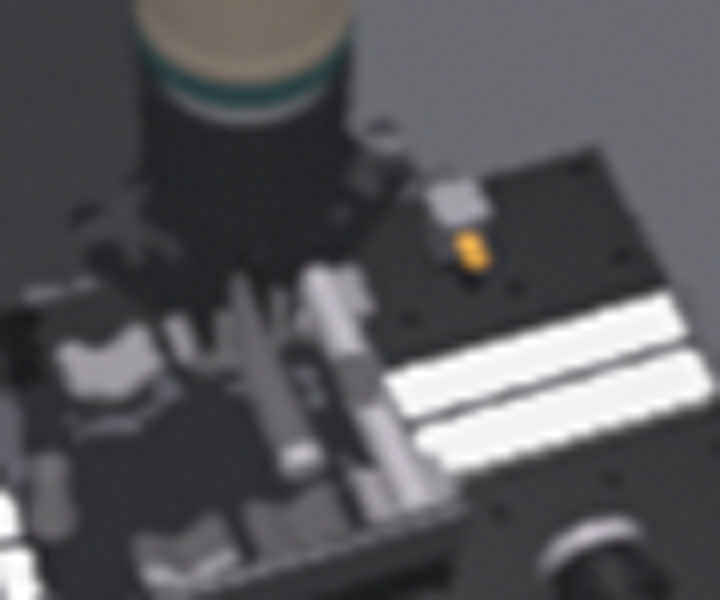

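```bash
python3 -m inch '[[-1,-2,3,13,-0.4],[-1,0,2,13,0],[-1,0,1,10,0]]' 60; python3 go.py .6617 .0557 .054 -84.35
```

```text
clock: 18.62
position: [0.6561, 0.0604, 0.0652]
ee_rot: [-0.022, 0.742, -0.67, 0.003]
contact_force: [-0.1, 0.3, -2.2]
width: 0.0133
t 18.62 p [0.6561 0.0604 0.0652] psi -84.07 w 0.0133 F [-0.1  0.3 -2.2] j6 81.3 toolz [  1.94   1.68 -57.24]
shift now [ 5.6 -4.6 11.2] turn 0.28 shift after turn [ 5.5 -4.7 11.2] len 13.4
```

```bash
python3 -m inch '[[-1,4,-2,5,0.3],[-1,1,-1,3,0],[-1,0,0,2,0]]' 60; python3 go.py .6617 .0557 .052 -84.35
```

```text
clock: 18.87
position: [0.6561, 0.0584, 0.0534]
ee_rot: [-0.02, 0.742, -0.67, 0.001]
contact_force: [-2.7, -3.3, 11.8]
width: 0.0135
t 18.87 p [0.6561 0.0584 0.0534] psi -84.12 w 0.0135 F [-2.7 -3.3 11.8] j6 81.2 toolz [  1.6    1.63 -57.25]
shift now [ 3.3 -5.3  1.4] turn 0.23 shift after turn [ 3.3 -5.3  1.4] len 6.4
```

```bash
python3 -m inch '[[-1,2,0,-0.5,0],[-0.35,1,0,0.5,0],[-0.35,0,0,0.5,0],[-0.35,0,0,0.5,0]]' 60; python3 go.py .6617 .0557 .052 -84.35
```

```text
clock: 19.2
position: [0.6586, 0.0562, 0.0552]
ee_rot: [-0.022, 0.743, -0.669, 0.003]
contact_force: [-0.1, 0.0, 0.7]
width: 0.0278
t 19.2 p [0.6586 0.0562 0.0552] psi -84.05 w 0.0278 F [-0.1  0.   0.7] j6 80.9 toolz [  1.95   1.64 -57.24]
shift now [ 0.9 -2.9  3.3] turn 0.3 shift after turn [ 0.9 -2.9  3.3] len 4.5
```

```bash
python3 -m inch '[[-0.35,1,0,-15,0],[-0.35,0,0,-20,0],[-0.35,0,0,-20,0],[-0.35,0,10,-10,0],[-1,0,35,0,0],[-1,0,30,0,0],[-1,0,15,0,0],[-1,0,3,0,0]]' 60; python3 go.py .570 .0467 .056 -84.35; python3 -c "
from h import *
S=eyes.get_image('scene');crop(S,'s14.png',300,185,390,260,8)"
```

```text
clock: 19.87
position: [0.5608, 0.0442, 0.1194]
ee_rot: [-0.024, 0.743, -0.669, 0.004]
contact_force: [-0.8, 0.2, -0.6]
width: -0.0001
t 19.87 p [0.5608 0.0442 0.1194] psi -84.02 w -0.0001 F [-0.8  0.2 -0.6] j6 79.2 toolz [  2.16   1.71 -57.23]
shift now [ 0.2 -6.8 63.8] turn 0.33 shift after turn [ 0.1 -6.8 63.8] len 64.1
```

View pics/s14.png

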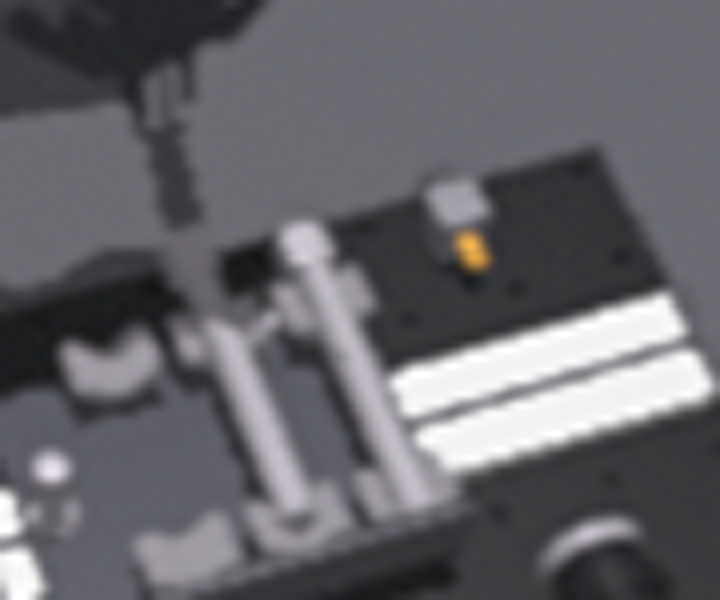

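```bash
python3 -m inch '[[-1,0,0,20,0],[-1,0,0,20,0],[-1,0,0,20,0],[-1,0,0,5,0],[-1,0,0,0,0]]' 60; python3 go.py .5873 .0483 .056 -84.35
```

```text
clock: 20.33
position: [0.5704, 0.0463, 0.0555]
ee_rot: [-0.028, 0.742, -0.669, 0.009]
contact_force: [-0.8, -0.1, -0.4]
width: 0.0001
t 20.33 p [0.5704 0.0463 0.0555] psi -84.05 w 0.0001 F [-0.8 -0.1 -0.4] j6 79.1 toolz [  2.9    1.71 -57.2 ]
shift now [ -0.2 -17.    0.4] turn 0.3 shift after turn [ -0.3 -17.    0.4] len 17.0
```

Push forward (tool −y).

```bash
python3 -m inch '[[-1,0,-5,0.8,0.3],[-1,0,-5,0.8,0],[-1,0,-4,0.8,0]]' 60; python3 go.py .5873 .0483 .056 -84.35;  python3 -m inch '[[-1,0,-3,0.8,0],[-1,0,-3,0.8,0]]' 60; python3 go.py .5873 .0483 .056 -84.35
```

```text
clock: 20.58
position: [0.5826, 0.0477, 0.0541]
ee_rot: [-0.025, 0.741, -0.671, 0.006]
contact_force: [-5.2, -1.4, 3.4]
width: -0.0001
t 20.58 p [0.5826 0.0477 0.0541] psi -84.34 w -0.0001 F [-5.2 -1.4  3.4] j6 79.7 toolz [  2.46   1.68 -57.22]
shift now [-0.2 -4.8 -1.6] turn 0.01 shift after turn [-0.2 -4.8 -1.6] len 5.0
clock: 20.75
position: [0.5871, 0.0481, 0.0539]
ee_rot: [-0.023, 0.741, -0.671, 0.004]
contact_force: [-5.1, -0.6, 2.8]
width: 0.0
t 20.75 p [0.5871 0.0481 0.0539] psi -84.3 w 0.0 F [-5.1 -0.6  2.8] j6 79.9 toolz [  2.15   1.64 -57.24]
shift now [-0.2 -0.3 -2. ] turn 0.05 shift after turn [-0.2 -0.3 -2. ] len 2.1
```

```bash
python3 -m inch '[[-1,0,-5,0.5,0],[-1,0,-6,0.5,0]]' 60; python3 go.py .5873 .0483 .056 -84.35;  python3 -m inch '[[-1,0,-6,0.5,0]]' 60; python3 go.py .5873 .0483 .056 -84.35
```

```text
clock: 20.92
position: [0.5878, 0.0482, 0.0537]
ee_rot: [-0.015, 0.742, -0.67, -0.004]
contact_force: [-17.6, -4.2, 13.1]
width: -0.0005
t 20.92 p [0.5878 0.0482 0.0537] psi -84.19 w -0.0005 F [-17.6  -4.2  13.1] j6 80.1 toolz [  0.81   1.5  -57.27]
shift now [-0.2  0.5 -2.3] turn 0.16 shift after turn [-0.2  0.5 -2.3] len 2.4
clock: 21.0
position: [0.5877, 0.0482, 0.0538]
ee_rot: [-0.009, 0.742, -0.67, -0.008]
contact_force: [-15.2, -3.0, 11.7]
width: -0.0001
t 21.0 p [0.5877 0.0482 0.0538] psi -84.13 w -0.0001 F [-15.2  -3.   11.7] j6 80.2 toolz [ 4.000e-02  1.420e+00 -5.728e+01]
shift now [-0.2  0.4 -2.2] turn 0.22 shift after turn [-0.2  0.4 -2.2] len 2.3
```

```bash
python3 -m inch '[[-1,0,8,0,0],[-1,0,20,-5,0],[-1,20,20,-30,0],[-1,38,0,-10,0],[-1,38,0,0,0],[-1,35,0,0,0],[-1,20,0,0,0]]' 60; python3 go.py .684 -.075 .12 -84.35; python3 -c "
from h import *
S=eyes.get_image('scene');crop(S,'s15.png',290,185,390,260,8)
T=eyes.get_image('top');crop(T,'t15.png',220,110,360,220,5)
for n in ('post_top','rod1_mid'):
  for nm,p in (('S',S),('T',T)):
    for d in mark_of(p,n)[:3]: print(n,nm,d,atz(p,d['point'],.076 if n=='post_top' else .058))"
```

```text
clock: 21.58
position: [0.564, -0.1095, 0.1037]
ee_rot: [-0.016, 0.745, -0.666, 0.001]
contact_force: [-0.0, -0.0, -0.8]
width: -0.0
t 21.58 p [ 0.564  -0.1095  0.1037] psi -83.59 w -0.0 F [-0.  -0.  -0.8] j6 63.7 toolz [  1.33   1.26 -57.27]
shift now [ -21.2 -123.5  -12.7] turn 0.76 shift after turn [ -22.8 -123.2  -12.7] len 126.0
post_top S {'point': [241.1, 305.8], 'confidence': 0.92} [ 0.6814771  -0.02797663  0.076     ]
post_top T {'point': [153.8, 329.3], 'confidence': 0.94} [ 0.68956152 -0.03186327  0.076     ]
post_top T {'point': [142.5, 274.6], 'confidence': 0.65} [0.73228256 0.11342142 0.076     ]
rod1_mid S {'point': [251.7, 338.4], 'confidence': 0.51} [0.73164231 0.06473044 0.058     ]
rod1_mid S {'point': [241.8, 304.0], 'confidence': 0.35} [ 0.67236533 -0.03197408  0.058     ]
```

View pics/s15.png

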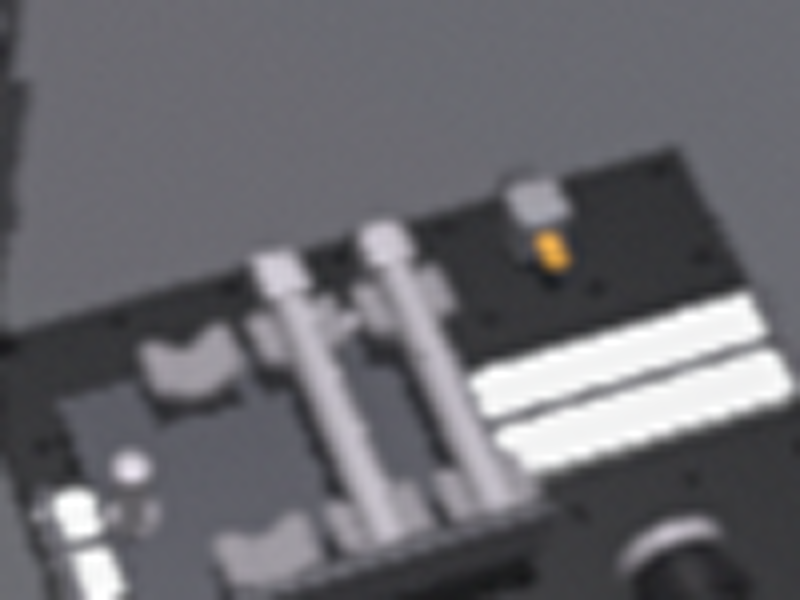

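View pics/t15.png

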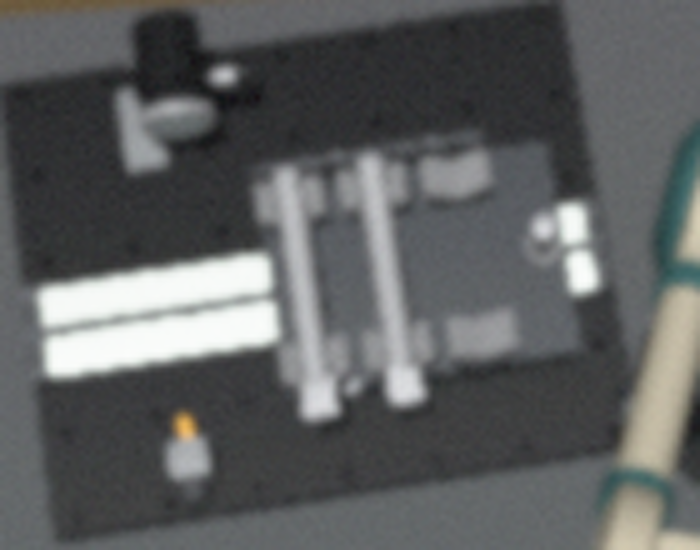

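```bash
python3 -m inch '[[-1,-6,-30,0,0.8],[-1,-6,-32,0,0],[-1,-6,-32,0,0],[-1,-4,-20,0,0],[-1,0,-3,0,0]]' 60; python3 go.py .6904 -.0748 .047 -84.35
```

```text
clock: 22.3
position: [0.6763, -0.0614, 0.1043]
ee_rot: [-0.015, 0.743, -0.669, -0.004]
contact_force: [0.9, 0.0, 0.1]
width: -0.0002
t 22.3 p [ 0.6763 -0.0614  0.1043] psi -83.99 w -0.0002 F [0.9 0.  0.1] j6 71.2 toolz [  0.81   1.63 -57.27]
shift now [ 16.4 -11.7  57.1] turn 0.36 shift after turn [ 16.3 -11.8  57.1] len 60.5
```

```bash
python3 -m inch '[[-1,11,-8,0,0.4],[-1,4,-3,10,0],[-1,0,0,15,0],[-1,0,0,15,0]]' 60; python3 go.py .6904 -.0748 .047 -84.35
```

```text
clock: 22.63
position: [0.6914, -0.0686, 0.0649]
ee_rot: [-0.017, 0.744, -0.668, -0.002]
contact_force: [0.0, -0.3, -0.8]
width: 0.0002
t 22.63 p [ 0.6914 -0.0686  0.0649] psi -83.89 w 0.0002 F [ 0.  -0.3 -0.8] j6 70.6 toolz [  1.06   1.61 -57.27]
shift now [ 6.5  2.  17.7] turn 0.46 shift after turn [ 6.5  1.9 17.7] len 18.9
```

```bash
python3 -m inch '[[-1,4,1,10,0.4],[-1,1,0,6,0],[-1,0,0,1,0]]' 60; python3 go.py .6882 -.0515 .047 -84.35;  python3 -c "
from h import *
S=eyes.get_image('scene');crop(S,'s16.png',270,185,390,260,6)"
```

```text
clock: 22.88
position: [0.6853, -0.0712, 0.0417]
ee_rot: [-0.014, 0.742, -0.671, -0.007]
contact_force: [0.0, 0.3, -0.2]
width: 0.0004
t 22.88 p [ 0.6853 -0.0712  0.0417] psi -84.23 w 0.0004 F [ 0.   0.3 -0.2] j6 70.6 toolz [  0.45   1.75 -57.27]
shift now [-19.5  -4.9  -4.7] turn 0.12 shift after turn [-19.5  -4.9  -4.7] len 20.6
```

View pics/s16.png

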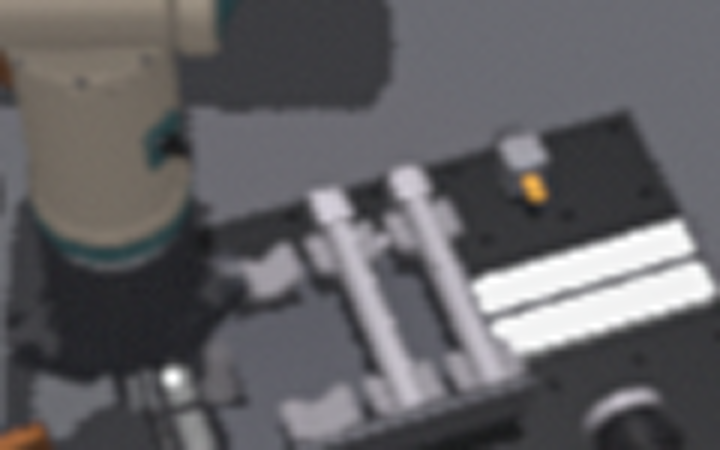

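```bash
python3 -m inch '[[-1,-6,-2,-2,0],[-1,-6,-1,0,0],[-1,-5,-1,0.5,0]]' 60; python3 go.py .6882 -.0515 .047 -84.35; python3 -m inch '[[-1,-5,0,0.5,0],[-1,-5,0,0.5,0]]' 60; python3 go.py .6882 -.0515 .047 -84.35
```

```text
clock: 23.18
position: [0.6878, -0.054, 0.0454]
ee_rot: [-0.014, 0.741, -0.671, -0.007]
contact_force: [-0.7, 0.5, 0.4]
width: -0.0
t 23.18 p [ 0.6878 -0.054   0.0454] psi -84.35 w -0.0 F [-0.7  0.5  0.4] j6 72.2 toolz [  0.53   1.73 -57.27]
shift now [-2.5 -0.6 -1.5] turn 0.0 shift after turn [-2.5 -0.6 -1.5] len 3.0
clock: 23.35
position: [0.6877, -0.044, 0.0461]
ee_rot: [-0.014, 0.741, -0.671, -0.005]
contact_force: [-0.8, -3.1, -2.3]
width: 0.0001
t 23.35 p [ 0.6877 -0.044   0.0461] psi -84.26 w 0.0001 F [-0.8 -3.1 -2.3] j6 73.0 toolz [  0.68   1.54 -57.28]
shift now [ 7.4  0.3 -1.1] turn 0.09 shift after turn [ 7.4  0.3 -1.1] len 7.5
```

```bash
python3 -m inch '[[-1,-7,0,0.7,0],[-1,-8,0,0.7,0],[-1,-8,0,0.7,0],[-1,-8,0,0.7,0],[-1,-8,0,0.7,0],[-1,-8,0,0.7,0],[-1,-8,0,0.7,0]]' 60; python3 go.py .678 .060 .047 -84.35
```

```text
clock: 23.93
position: [0.6828, 0.013, 0.0456]
ee_rot: [-0.013, 0.742, -0.67, -0.001]
contact_force: [-1.2, -3.6, 2.5]
width: 0.0001
t 23.93 p [0.6828 0.013  0.0456] psi -84.2 w 0.0001 F [-1.2 -3.6  2.5] j6 78.0 toolz [  0.93   1.2  -57.28]
shift now [-47.3   0.   -0.5] turn 0.15 shift after turn [-47.3   0.1  -0.5] len 47.3
```

```bash
python3 -m inch '[[-1,-8,0,0.5,0],[-1,-8,0,0.5,0],[-1,-8,0,0.5,0],[-1,-6,0,0.5,0]]' 60; python3 go.py .678 .060 .047 -84.35;  python3 -m inch '[[-1,-6,0,0.5,0],[-1,-6,0,0.5,0]]' 60; python3 go.py .678 .060 .047 -84.35
```

```text
clock: 24.27
position: [0.6802, 0.0446, 0.0451]
ee_rot: [-0.012, 0.743, -0.67, 0.001]
contact_force: [-1.3, -7.1, 4.9]
width: -0.0001
t 24.27 p [0.6802 0.0446 0.0451] psi -84.06 w -0.0001 F [-1.3 -7.1  4.9] j6 80.9 toolz [  1.05   0.93 -57.28]
shift now [-15.6   0.6  -1.7] turn 0.29 shift after turn [-15.6   0.6  -1.7] len 15.7
clock: 24.43
position: [0.6798, 0.0507, 0.0451]
ee_rot: [-0.007, 0.745, -0.668, 0.007]
contact_force: [0.1, -33.0, 6.5]
width: -0.0
t 24.43 p [0.6798 0.0507 0.0451] psi -83.76 w -0.0 F [  0.1 -33.    6.5] j6 82.0 toolz [  1.18   0.09 -57.29]
shift now [-9.5  0.8 -2. ] turn 0.59 shift after turn [-9.5  0.9 -2. ] len 9.7
```

```bash
python3 -m inch '[[-1,3,0,0.5,0],[-1,8,0,0,0],[-1,8,0,0,0],[-1,0,0,0,0]]' 60; python3 go.py .678 .060 .047 -84.35;  python3 -c "
from h import *
S=eyes.get_image('scene');crop(S,'s17.png',280,185,400,260,6)
T=eyes.get_image('top');crop(T,'t17.png',210,100,360,220,5)
for nm,p in (('S',S),('T',T)):
    for d in mark_of(p,'post_top')[:3]: print(nm,d,atz(p,d['point'],.076))"
```

```text
clock: 24.77
position: [0.6813, 0.0343, 0.0432]
ee_rot: [-0.008, 0.745, -0.667, 0.005]
contact_force: [-0.0, -0.5, -0.1]
width: -0.0002
t 24.77 p [0.6813 0.0343 0.0432] psi -83.74 w -0.0002 F [-0.  -0.5 -0.1] j6 80.4 toolz [  1.08   0.29 -57.29]
shift now [-25.9   0.4  -3.8] turn 0.61 shift after turn [-25.9   0.7  -3.8] len 26.2
S {'point': [193.9, 221.9], 'confidence': 0.74} [ 0.43585648 -0.26491705  0.076     ]
S {'point': [233.0, 337.6], 'confidence': 0.66} [0.67579522 0.07664322 0.076     ]
S {'point': [258.7, 209.0], 'confidence': 0.54} [ 0.67403041 -0.32605823  0.076     ]
T {'point': [158.3, 292.8], 'confidence': 0.71} [0.68424752 0.06696939 0.076     ]
T {'point': [168.7, 266.5], 'confidence': 0.7} [0.66057341 0.13893404 0.076     ]
T {'point': [236.2, 150.8], 'confidence': 0.52} [0.50160397 0.44764285 0.076     ]
```

View pics/s17.png

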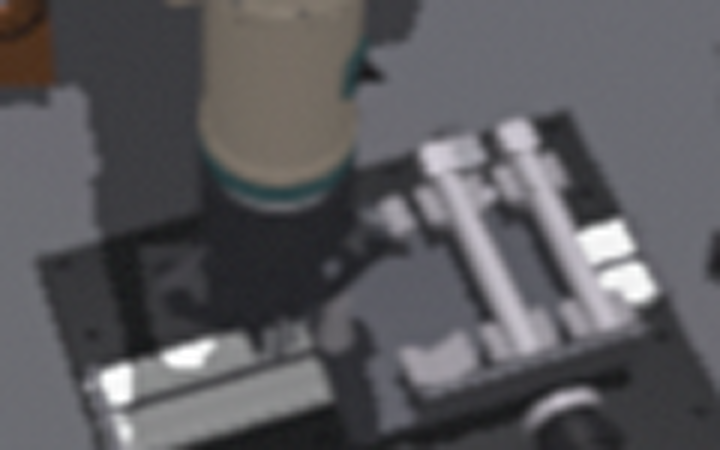

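View pics/t17.png

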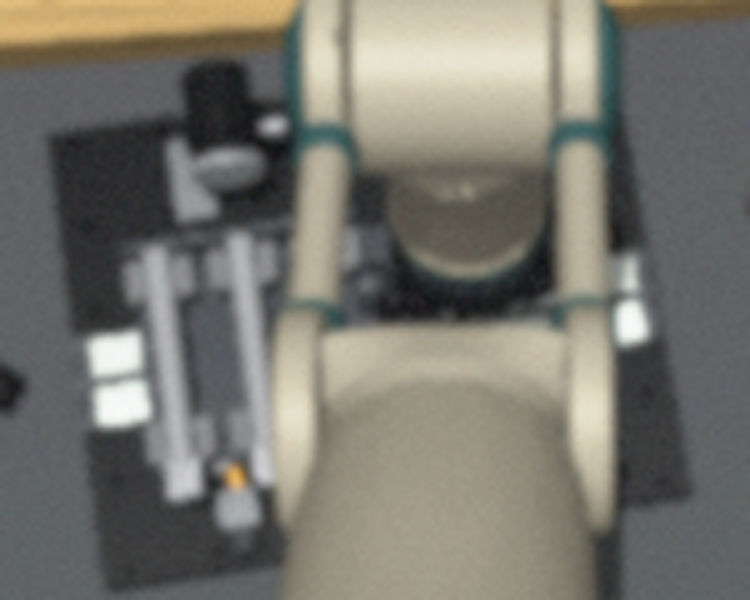

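```bash
python3 -m inch '[[-1,10,0,0,0],[-1,10,0,-15,0],[0,10,0,-30,0],[0,20,10,-30,0],[0,30,10,-20,0],[0,38,0,0,0],[0,38,0,0,0],[0,30,0,0,0]]' 60; python3 go.py .5961 -.3345 .19 5.7; python3 - <<'E'
from gfit import *
T=eyes.get_image("top");S=eyes.get_image("scene")
crop(S,'s18.png',280,185,400,260,6)
crop(T,'t18.png',370,160,490,290,6)
crop(S,'s19.png',155,150,275,270,6)
crop(T,'t19.png',210,100,360,220,5)
for thr in(110,):
  for P,c,a in blobs(T,(225,120,345,210),thr,15): print("T",c,a)
tip=.0755
obs=[(T,(tip,.052,.125),(408-.4,236-.4)),(T,(tip,-.052,.125),(447.4-.4,223.6-.4)),(T,(0,.052,.119),(416.6-.4,262-.4)),(T,(0,-.052,.119),(455.6-.4,248-.4)),
(S,(tip,-.052,.125),(207-.4,197-.4)),(S,(tip,.052,.125),(237.4-.4,185.6-.4)),(S,(0,-.052,.119),(200.4-.4,181.4-.4)),(S,(0,.052,.119),(230.4-.4,170.8-.4))]
def f(q):
    o=[]
    for p,X,c in obs:
        w=frame(q)@X[:2]+q[:2]; o.append(proj(p,[w[0],w[1],X[2]])[0]-c)
    return np.concatenate(o)
for sub in (slice(0,8),slice(8,16),slice(0,16)):
    r=least_squares(lambda q:f(q)[sub],[.39,-.27,.28]); print(r.x,np.degrees(r.x[2]),r.fun.round(1))
E
```

```text
clock: 25.63
position: [0.6795, -0.1524, 0.1406]
ee_rot: [-0.008, 0.749, -0.662, 0.003]
contact_force: [0.6, 0.4, -0.3]
width: 0.0425
t 25.63 p [ 0.6795 -0.1524  0.1406] psi -82.94 w 0.0425 F [ 0.6  0.4 -0.3] j6 64.0 toolz [  0.92   0.45 -57.29]
shift now [170.2 104.3 -52.2] turn -88.64 shift after turn [-100.2  172.6  -52.2] len 206.3
T [249.4683 135.1846] 127.80555555555556
T [274.602  150.2904] 103.66666666666667
T [259.8313 176.435 ] 541.8611111111111
T [239.9045 174.8097] 699.3888888888888
T [315.481 162.091] 910.25
T [279.2211 181.9941] 125.27777777777777
[ 0.3926 -0.2748  0.2389] 13.688294369686385 [-0.7 -1.8 -1.1 -2.1  0.7  1.4  1.   2.5]
[ 0.3884 -0.2752  0.2282] 13.075472272259383 [-0.1 -0.3  0.1 -0.1  0.1  0.1 -0.2  0.3]
[ 0.3916 -0.2749  0.2355] 13.490405431640735 [-0.6 -1.5 -0.9 -1.7  0.8  1.8  1.2  2.9  0.3  0.5  0.4  0.5  0.3  0.9
 -0.   0.9]
```

View pics/t19.png

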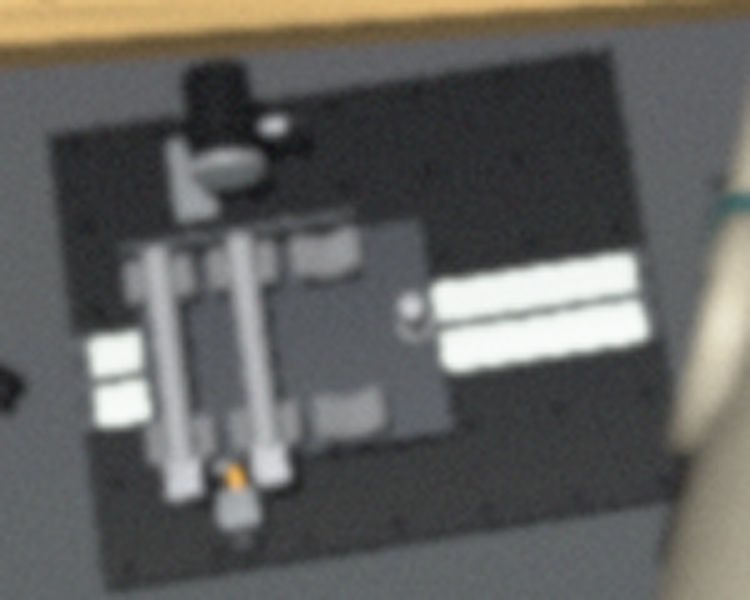

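View pics/t18.png

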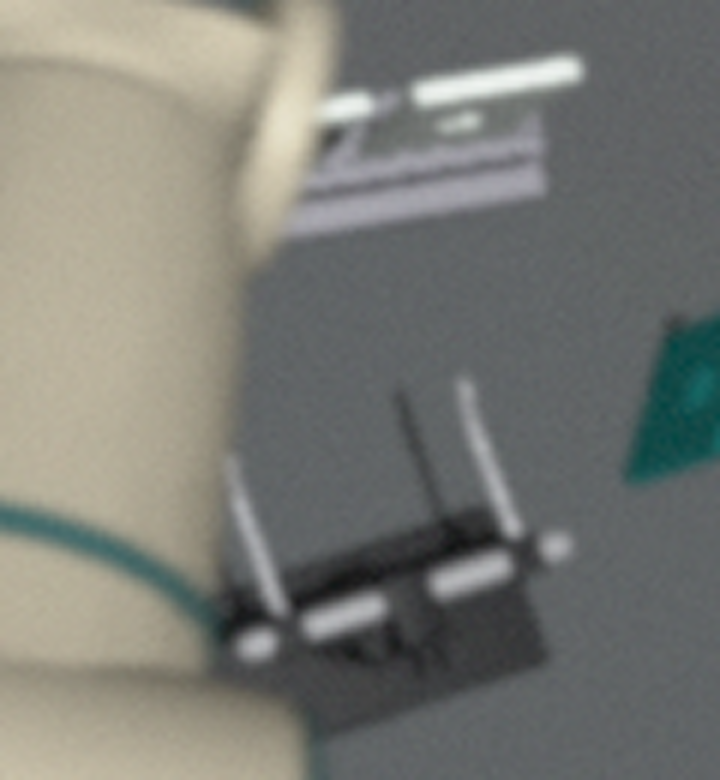

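View pics/s18.png

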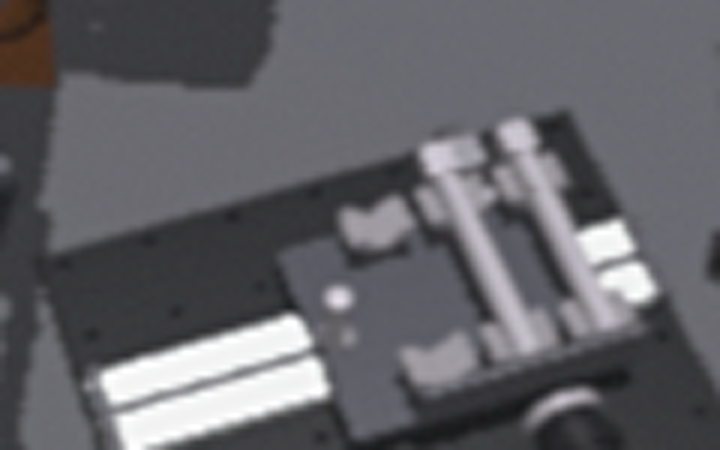

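View pics/s19.png

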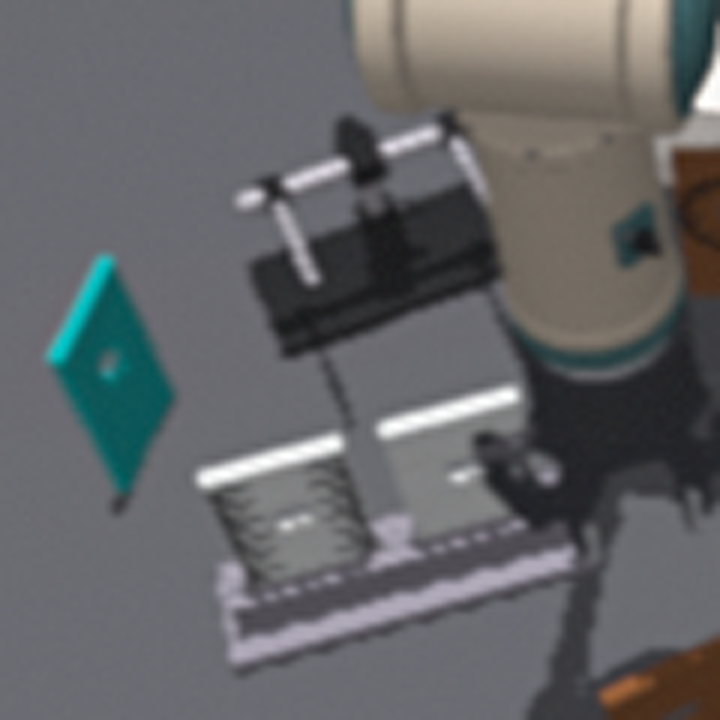

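```bash
python3 - <<'E'
from gfit import *
T=eyes.get_image("top");S=eyes.get_image("scene")
a=[atz(T,(144.53,310.93),.05),atz(T,(150.29,274.6),.05),atz(T,(176.06,316.33),.05),atz(T,(181.99,279.22),.05)]
print("carriage moved",np.linalg.norm(a[1]-a[0]),np.linalg.norm(a[3]-a[2]))
tip=.076
obs=[(T,(tip,.052,.125),(408.3,236.3)),(T,(tip,-.052,.125),(446.9,223)),(T,(.008,.052,.117),(417,261.6)),(T,(.008,-.052,.117),(456.2,248.6)),
(S,(tip,-.052,.125),(207-.4,197-.4)),(S,(tip,.052,.125),(237.4-.4,185.6-.4)),(S,(0,-.052,.115),(200.4-.4,181.4-.4)),(S,(0,.052,.115),(230.4-.4,170.8-.4))]
def f(q):
    o=[]
    for p,X,c in obs:
        w=frame(q)@X[:2]+q[:2]; o.append(proj(p,[w[0],w[1],X[2]])[0]-c)
    return np.concatenate(o)
for sub in (slice(0,8),slice(8,16),slice(0,16)):
    r=least_squares(lambda q:f(q)[sub],[.39,-.27,.28]); print(r.x,np.degrees(r.x[2]),r.fun.round(1))
q=r.x
for y in(.052,-.052): print("hook",frame(q)@[.04,y]+q[:2],"tip",frame(q)@[.077,y]+q[:2], "appr",frame(q)@[.100,y]+q[:2])
print(mark_of(T,"plate2_center")[:1])
for b in ((395,160,475,200),):
  for P,c,a in blobs(T,b,190,8):
    W=np.array([atz(T,(k[1],k[0]),.142)[:2] for k in P[::5]]); m=W.mean(0);u=np.linalg.svd(W-m,full_matrices=False)[2][0]
    print(c,a,m,np.degrees(np.arctan2(-u[0],u[1])),np.ptp((W-m)@u))
for P,c,a in blobs(S,(180,210,265,240),200,8):
    W=np.array([atz(S,(k[1],k[0]),.142)[:2] for k in P[::5]]); m=W.mean(0);u=np.linalg.svd(W-m,full_matrices=False)[2][0]
    print("S",c,a,m,np.degrees(np.arctan2(-u[0],u[1])),np.ptp((W-m)@u))
E
```

```text
carriage moved 0.10148513415445068 0.10218376501524154
[ 0.3876 -0.2779  0.249 ] 14.268037820217259 [-0.3 -0.5  0.1 -0.3  0.2  0.6  0.   0.2]
[ 0.3865 -0.2755  0.2272] 13.019650153030085 [-0.2 -0.7 -0.  -0.4  0.3  0.5 -0.1  0.7]
[ 0.3872 -0.277   0.2417] 13.849169262054705 [-0.5 -0.5 -0.  -0.1 -0.2  0.6 -0.2  0.5 -0.2 -0.4 -0.2 -0.4 -0.1  0.9
 -0.6  0.7]
hook [ 0.4136 -0.2169] tip [ 0.4495 -0.2081] appr [ 0.4719 -0.2026]
hook [ 0.4385 -0.3179] tip [ 0.4744 -0.309 ] appr [ 0.4968 -0.3035]
[{'point': [156.7, 294.6], 'confidence': 0.74}]
[406.6688 166.4972] 120.47222222222223 [ 0.6217 -0.2217] -179.2869721451366 0.056289031378916055
[421.6639 178.2046] 188.63888888888889 [ 0.5887 -0.2558] 66.8179223527888 0.0695304896071442
[452.3586 173.1386] 96.1111111111111 [ 0.596  -0.3344] 5.669785097841105 0.06954901484420273
S [229.1852 218.2034] 55.77777777777778 [ 0.5874 -0.2448] -174.2020650449643 0.06891580787599375
S [199.5218 226.3206] 58.361111111111114 [ 0.5964 -0.3343] -174.20271485162303 0.06971475752397657
```

```bash
python3 -m inch '[[0,8,10,-30,0],[0,8,10,-30,-7],[0,5,10,0,-7],[0,0,0,0,-7],[0,0,0,0,-7],[0,0,0,0,-7],[0,0,0,0,-7],[0,0,0,0,-7],[0,0,0,0,-7],[0,0,0,0,-7],[0,0,0,0,-7],[0,0,0,0,-7],[0,0,0,0,-4]]' 60; python3 go.py .5961 -.3345 .17 5.7
```

```text
clock: 26.97
position: [0.6471, -0.1506, 0.1977]
ee_rot: [-0.011, 1.0, 0.006, 0.001]
contact_force: [-0.4, -0.2, 0.8]
width: 0.0425
t 26.97 p [ 0.6471 -0.1506  0.1977] psi 0.68 w 0.0425 F [-0.4 -0.2  0.8] j6 -20.7 toolz [  0.06   1.31 -57.28]
shift now [-53.2 183.8  23.4] turn -5.02 shift after turn [-69.1 178.5  23.4] len 192.8
```

```bash
python3 -m inch '[[0,-8,28,0,-5],[0,-13,33,1,0],[0,-13,33,1,0],[0,-13,33,1,0],[0,-12,28,1,0],[0,-5,12,1,0]]' 60; python3 go.py .5961 -.3345 .17 5.7
```

```text
clock: 27.47
position: [0.601, -0.3108, 0.1869]
ee_rot: [-0.015, 0.998, 0.066, 0.001]
contact_force: [0.5, -0.1, 0.4]
width: 0.0426
t 27.47 p [ 0.601  -0.3108  0.1869] psi 7.54 w 0.0426 F [ 0.5 -0.1  0.4] j6 -41.9 toolz [-3.000e-02  1.760e+00 -5.727e+01]
shift now [-8.  23.4 16.1] turn 1.84 shift after turn [-7.2 23.6 16.1] len 29.5
```

```bash
python3 -m inch '[[0,-5,15,5,1.8],[0,-2,6,5,0],[0,0,0,1,0]]' 60; python3 go.py .5961 -.3345 .108 5.7
```

```text
clock: 27.72
position: [0.5963, -0.332, 0.1736]
ee_rot: [-0.016, 0.999, 0.049, 0.0]
contact_force: [-0.5, 0.1, 0.0]
width: 0.0427
t 27.72 p [ 0.5963 -0.332   0.1736] psi 5.59 w 0.0427 F [-0.5  0.1  0. ] j6 -41.7 toolz [ -0.06   1.87 -57.27]
shift now [-0.6  4.6 65.5] turn -0.11 shift after turn [-0.6  4.6 65.5] len 65.7
```

```bash
python3 -m inch '[[0,0,2,15,0],[0,0,1,15,0],[0,0,0,15,0]]' 60; python3 go.py .5961 -.3345 .108 5.7
```

```text
clock: 27.97
position: [0.6002, -0.3303, 0.1301]
ee_rot: [-0.016, 0.999, 0.05, 0.003]
contact_force: [-1.2, -1.4, -0.8]
width: 0.0429
t 27.97 p [ 0.6002 -0.3303  0.1301] psi 5.74 w 0.0429 F [-1.2 -1.4 -0.8] j6 -41.8 toolz [  0.3    1.83 -57.27]
shift now [-4.6  4.4 22. ] turn 0.04 shift after turn [-4.6  4.5 22. ] len 22.9
```

```bash
python3 -m inch '[[0,-4,3,10,0],[0,-2,1,9,0],[0,-1,0,2,0]]' 60; python3 go.py .5961 -.3345 .108 5.7
```

```text
clock: 28.22
position: [0.5933, -0.3285, 0.1044]
ee_rot: [-0.019, 0.998, 0.052, 0.001]
contact_force: [-0.8, 0.4, -0.0]
width: 0.0427
t 28.22 p [ 0.5933 -0.3285  0.1044] psi 6.01 w 0.0427 F [-0.8  0.4 -0. ] j6 -42.5 toolz [ 4.000e-02  2.160e+00 -5.726e+01]
shift now [ 2.2  6.1 -3.8] turn 0.31 shift after turn [ 2.2  6.1 -3.8] len 7.6
```

```bash
python3 -m inch '[[0,2,5,-3,0.3],[0,0,2,0,0]]' 60; python3 go.py .5961 -.3345 .108 5.7; python3 -m inch '[[-1,0,0.5,0.5,0],[-1,0,0,0.5,0],[-1,0,0,0.5,0],[-1,0,0,0.5,0],[-1,0,0,0.5,0],[-1,0,0,0.5,0]]' 60; python3 go.py .5961 -.3345 .108 5.7;
```

```text
clock: 28.38
position: [0.5959, -0.334, 0.1068]
ee_rot: [-0.02, 0.999, 0.05, 0.001]
contact_force: [0.6, 0.1, 0.6]
width: 0.0424
t 28.38 p [ 0.5959 -0.334   0.1068] psi 5.77 w 0.0424 F [0.6 0.1 0.6] j6 -42.5 toolz [-4.000e-02  2.260e+00 -5.726e+01]
shift now [ 0.2  0.5 -1.2] turn 0.07 shift after turn [ 0.2  0.5 -1.2] len 1.3
clock: 28.88
position: [0.5977, -0.3364, 0.1077]
ee_rot: [-0.018, 0.999, 0.05, 0.003]
contact_force: [-0.3, 0.5, 2.3]
width: 0.007
t 28.88 p [ 0.5977 -0.3364  0.1077] psi 5.72 w 0.007 F [-0.3  0.5  2.3] j6 -42.6 toolz [  0.25   2.06 -57.26]
shift now [-1.4 -2.  -0.3] turn 0.02 shift after turn [-1.4 -2.  -0.3] len 2.5
```

```bash
python3 -m inch '[[-1,0,0,-10,0],[-1,0,0,-12,0],[-1,0,0,-12,0]]' 60; python3 go.py .5977 -.3364 .165 5.7; python3 -m inch '[[-1,0,0,-12,0],[-1,0,0,-12,0]]' 60; python3 go.py .50 -.3045 .155 13.85
```

```text
clock: 29.13
position: [0.5959, -0.336, 0.1394]
ee_rot: [-0.02, 0.999, 0.05, 0.0]
contact_force: [0.6, 0.0, -1.6]
width: 0.0075
t 29.13 p [ 0.5959 -0.336   0.1394] psi 5.71 w 0.0075 F [ 0.6  0.  -1.6] j6 -42.5 toolz [ -0.07   2.33 -57.25]
shift now [  1.8  -0.5 -25.6] turn 0.01 shift after turn [  1.8  -0.5 -25.6] len 25.7
clock: 29.3
position: [0.5957, -0.3368, 0.1644]
ee_rot: [-0.021, 0.999, 0.05, 0.0]
contact_force: [0.1, -0.4, -1.0]
width: 0.0072
t 29.3 p [ 0.5957 -0.3368  0.1644] psi 5.71 w 0.0072 F [ 0.1 -0.4 -1. ] j6 -42.5 toolz [ -0.11   2.37 -57.25]
shift now [-92.1 -41.3  10.9] turn -8.14 shift after turn [-85.3 -53.9  10.9] len 101.5
```

```bash
python3 -m inch '[[-1,0,0,-5,-7],[-1,-25,-16,0,-1],[-1,-28,-18,0,0],[-1,-20,-13,0,0],[-1,-5,-3,0,0]]' 60; python3 go.py .5021 -.3042 .137 13.85
```

```text
clock: 29.72
position: [0.5095, -0.3081, 0.1745]
ee_rot: [-0.017, 0.992, 0.124, 0.005]
contact_force: [0.4, 0.5, -1.5]
width: 0.0071
t 29.72 p [ 0.5095 -0.3081  0.1745] psi 14.21 w 0.0071 F [ 0.4  0.5 -1.5] j6 -53.8 toolz [  0.35   2.04 -57.26]
shift now [-6.8 -4.4 37.6] turn 0.36 shift after turn [-6.8 -4.4 37.6] len 38.4
```

```bash
python3 -m inch '[[-1,-4,-3,13,0.4],[-1,-1,-1,13,0],[-1,0,0,8,0],[-1,0,0,0,0]]' 60; python3 go.py .5021 -.3042 .137 13.85;python3 -c "
from h import *
S=eyes.get_image('scene');crop(S,'s20.png',160,145,260,245,6)
T=eyes.get_image('top');crop(T,'t20.png',370,160,490,290,6)"
```

```text
clock: 30.05
position: [0.5037, -0.3048, 0.1428]
ee_rot: [-0.015, 0.993, 0.119, 0.008]
contact_force: [-0.7, 1.0, -2.0]
width: 0.0075
t 30.05 p [ 0.5037 -0.3048  0.1428] psi 13.7 w 0.0075 F [-0.7  1.  -2. ] j6 -53.6 toolz [  0.65   1.83 -57.27]
shift now [-1.5 -0.8  5.8] turn -0.15 shift after turn [-1.5 -0.8  5.8] len 6.1
```

View pics/s20.png

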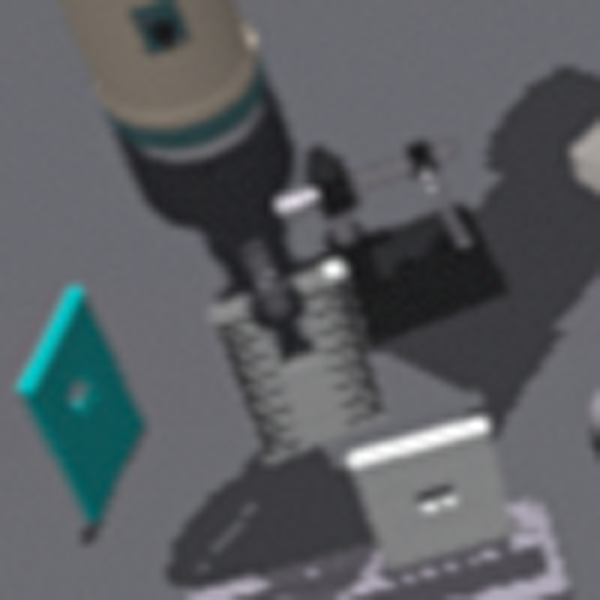

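View pics/t20.png

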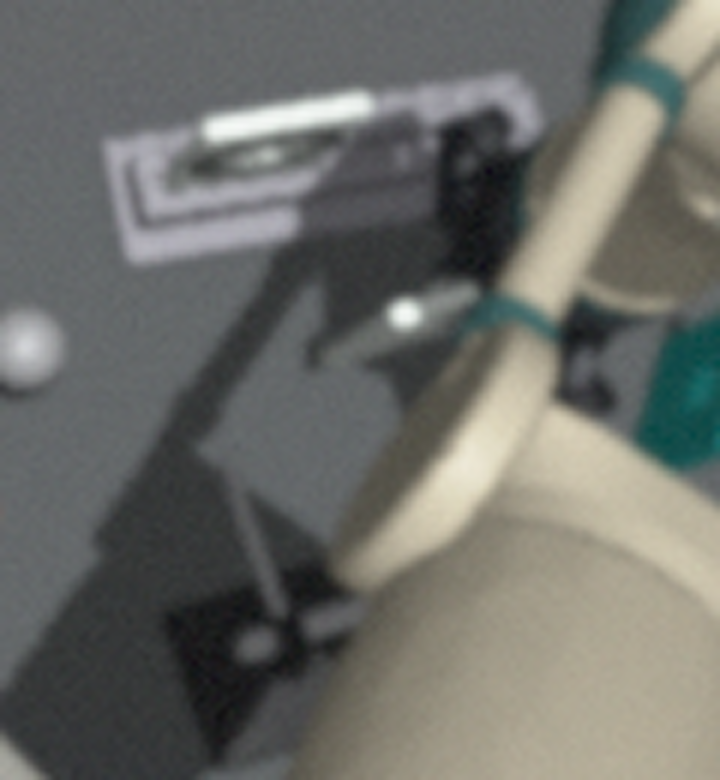

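```bash
python3 -c "
from h import *
S=eyes.get_image('scene'); print(proj(S,[[.5032,-.303,.177],[.5032-.035*-.239,-.303-.035*.971,.177],[.5032+.035*-.239,-.303+.035*.971,.177]]))"
```

```text
[[205.44971744 193.26393332]
 [194.35417153 197.40861351]
 [216.36416916 189.18689988]]
```

```bash
python3 -m inch '[[-1,-3,0,4,0],[-1,-6,0,2.5,0],[-1,-6,0,1,0]]' 60; python3 go.py .4388 -.3198 .137 13.85
```

```text
clock: 30.45
position: [0.4927, -0.3106, 0.1376]
ee_rot: [-0.012, 0.993, 0.12, 0.01]
contact_force: [0.2, -0.1, -1.3]
width: 0.0073
t 30.45 p [ 0.4927 -0.3106  0.1376] psi 13.82 w 0.0073 F [ 0.2 -0.1 -1.3] j6 -54.9 toolz [  1.02   1.55 -57.27]
shift now [-54.6  -3.9  -0.6] turn -0.03 shift after turn [-54.6  -3.9  -0.6] len 54.7
```

```bash
python3 -m inch '[[-1,-2,-3,0.5,0],[-1,-5,-1,0.5,0],[-1,-6,0,0.5,0]]' 60; python3 go.py .4388 -.3198 .137 13.85
```

```text
clock: 30.7
position: [0.4774, -0.3099, 0.1356]
ee_rot: [-0.012, 0.993, 0.12, 0.01]
contact_force: [-0.5, -0.0, -1.6]
width: 0.0073
t 30.7 p [ 0.4774 -0.3099  0.1356] psi 13.79 w 0.0073 F [-0.5 -0.  -1.6] j6 -55.8 toolz [  0.99   1.55 -57.27]
shift now [-39.8   0.3  -2.3] turn -0.06 shift after turn [-39.8   0.3  -2.3] len 39.8
```

```bash
python3 -m inch '[[-1,-7,0,-0.5,0],[-1,-7,0,0,0]]' 60; python3 go.py .4388 -.3198 .137 13.85; python3 -m inch '[[-1,-7,0,0.3,0]]' 60;  python3 go.py .4388 -.3198 .137 13.85
```

```text
clock: 30.87
position: [0.4622, -0.3133, 0.1359]
ee_rot: [-0.012, 0.993, 0.12, 0.01]
contact_force: [0.0, -0.0, -2.3]
width: 0.0075
t 30.87 p [ 0.4622 -0.3133  0.1359] psi 13.81 w 0.0075 F [ 0.  -0.  -2.3] j6 -57.1 toolz [  0.99   1.55 -57.27]
shift now [-24.3   0.6  -1.7] turn -0.04 shift after turn [-24.3   0.6  -1.7] len 24.3
clock: 30.95
position: [0.4546, -0.3153, 0.1356]
ee_rot: [-0.012, 0.993, 0.12, 0.01]
contact_force: [-0.5, -0.4, -1.8]
width: 0.0071
t 30.95 p [ 0.4546 -0.3153  0.1356] psi 13.81 w 0.0071 F [-0.5 -0.4 -1.8] j6 -57.8 toolz [  0.99   1.53 -57.27]
shift now [-16.4   0.6  -1.8] turn -0.04 shift after turn [-16.4   0.6  -1.8] len 16.5
```

```bash
python3 -m inch '[[-1,-7,0,0.3,0],[-1,-6,0,1,0],[-1,0,0,5,0],[-1,0,0,5,0]]' 60; python3 go.py .4388 -.3198 .1227 13.85
```

```text
clock: 31.28
position: [0.439, -0.3195, 0.1246]
ee_rot: [-0.011, 0.993, 0.119, 0.011]
contact_force: [-0.1, -0.2, -1.9]
width: 0.0073
t 31.28 p [ 0.439  -0.3195  0.1246] psi 13.68 w 0.0073 F [-0.1 -0.2 -1.9] j6 -59.2 toolz [  1.06   1.42 -57.27]
shift now [-0.3  0.3  1.9] turn -0.17 shift after turn [-0.3  0.3  1.9] len 1.9
```

```bash
python3 -m inch '[[-1,0,0,3,0]]' 60; python3 go.py .4388 -.3198 .1227 13.85;python3 -m inch '[[-1,0,0,2,0]]' 60; python3 go.py .4388 -.3198 .1227 13.85; python3 -c "
from h import *
S=eyes.get_image('scene');crop(S,'s21.png',160,145,260,245,6)"
```

```text
clock: 31.37
position: [0.4389, -0.3195, 0.122]
ee_rot: [-0.011, 0.993, 0.119, 0.011]
contact_force: [-4.6, 3.6, 24.2]
width: 0.0072
t 31.37 p [ 0.4389 -0.3195  0.122 ] psi 13.66 w 0.0072 F [-4.6  3.6 24.2] j6 -59.2 toolz [  1.07   1.42 -57.27]
shift now [-0.1  0.2 -0.7] turn -0.19 shift after turn [-0.1  0.2 -0.7] len 0.8
clock: 31.45
position: [0.439, -0.3195, 0.1219]
ee_rot: [-0.011, 0.993, 0.119, 0.011]
contact_force: [-6.0, 4.0, 23.6]
width: 0.0078
t 31.45 p [ 0.439  -0.3195  0.1219] psi 13.68 w 0.0078 F [-6.   4.  23.6] j6 -59.2 toolz [  1.08   1.4  -57.27]
shift now [-0.2  0.2 -0.8] turn -0.17 shift after turn [-0.2  0.2 -0.8] len 0.8
```

View pics/s21.png

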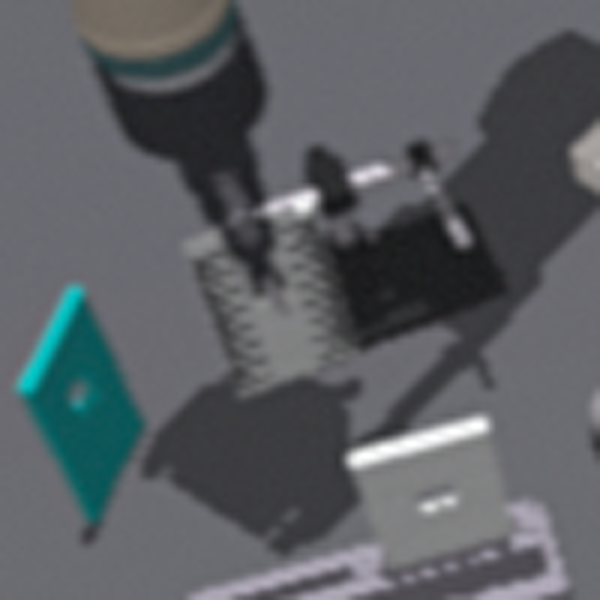

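```bash
python3 -m inch '[[-1,0,0,-0.5,0],[-0.5,0,0,0.5,0],[-0.5,0,0,0.3,0],[-0.5,0,0,0,0]]' 60; python3 go.py .4388 -.3198 .1227 13.85; python3 -m inch '[[-0.5,0,0,-8,0],[-0.5,0,0,-15,0],[-0.5,0,0,-25,0],[-0.5,0,0,-25,0],[-0.3,0,0,-10,0]]' 60;python3 go.py .5872 -.245 .20 5.7;  python3 -c "
from h import *
S=eyes.get_image('scene');crop(S,'s22.png',160,145,260,245,6)"
```

```text
clock: 31.83
position: [0.4407, -0.3199, 0.1224]
ee_rot: [-0.01, 0.993, 0.12, 0.012]
contact_force: [-1.2, 0.7, -0.3]
width: 0.0212
t 31.83 p [ 0.4407 -0.3199  0.1224] psi 13.74 w 0.0212 F [-1.2  0.7 -0.3] j6 -59.2 toolz [  1.24   1.29 -57.27]
shift now [-1.8 -0.6 -0.3] turn -0.11 shift after turn [-1.8 -0.6 -0.3] len 1.9
clock: 32.25
position: [0.4376, -0.3199, 0.2049]
ee_rot: [-0.014, 0.993, 0.12, 0.009]
contact_force: [0.9, -0.6, 0.6]
width: 0.0298
t 32.25 p [ 0.4376 -0.3199  0.2049] psi 13.77 w 0.0298 F [ 0.9 -0.6  0.6] j6 -59.1 toolz [  0.81   1.74 -57.27]
shift now [162.9 -36.9   9.3] turn 8.07 shift after turn [156.2 -59.4   9.3] len 167.3
```

View pics/s22.png

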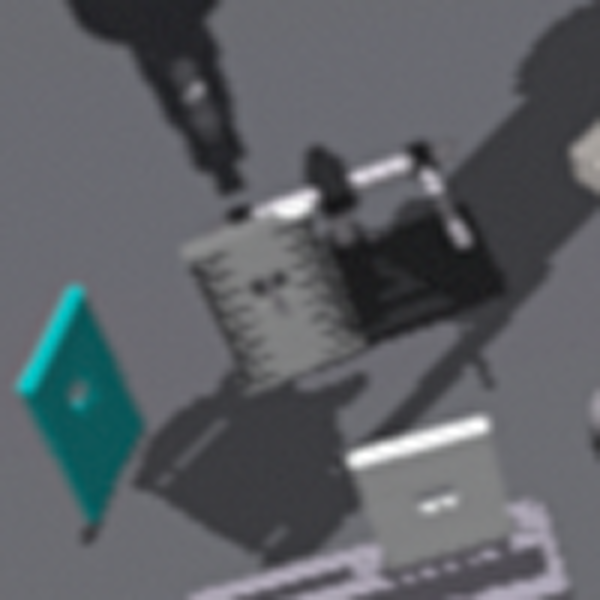

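Ruler plate hangs on hook 2, engraved face out (window at about (270,285) in the crop). Now the protractor.

```bash
python3 -m inch '[[0,20,-8,0,7],[0,30,-11,0,1],[0,32,-12,1,0],[0,32,-12,1,0],[0,24,-9,1,0],[0,8,-3,1,0]]' 60;python3 go.py .5872 -.245 .108 5.7
```

```text
clock: 32.8
position: [0.5802, -0.2483, 0.2071]
ee_rot: [-0.012, 0.999, 0.044, 0.009]
contact_force: [0.1, -0.2, -0.1]
width: 0.0427
t 32.8 p [ 0.5802 -0.2483  0.2071] psi 5.01 w 0.0427 F [ 0.1 -0.2 -0.1] j6 -35.9 toolz [  1.01   1.44 -57.27]
shift now [ 5.3 -0.3 99.3] turn -0.69 shift after turn [ 5.3 -0.2 99.3] len 99.4
```

```bash
python3 -m inch '[[0,3,0,20,-0.7],[0,1,0,20,0],[0,0,0,15,0],[0,0,0,8,0]]' 60;python3 go.py .5872 -.245 .108 5.7
```

```text
clock: 33.13
position: [0.5886, -0.2453, 0.1423]
ee_rot: [-0.011, 0.998, 0.053, 0.011]
contact_force: [-0.1, 0.2, -0.1]
width: 0.0425
t 33.13 p [ 0.5886 -0.2453  0.1423] psi 6.06 w 0.0425 F [-0.1  0.2 -0.1] j6 -36.6 toolz [  1.14   1.31 -57.27]
shift now [-2.1  0.3 34.2] turn 0.36 shift after turn [-2.1  0.3 34.2] len 34.3
```

```bash
python3 -m inch '[[0,-2,0,15,0.3],[0,-1,0,13,0],[0,0,0,5,0]]' 60;python3 go.py .5872 -.245 .108 5.7
```

```text
clock: 33.38
position: [0.5839, -0.2451, 0.106]
ee_rot: [-0.012, 0.999, 0.05, 0.008]
contact_force: [0.0, 0.2, 0.4]
width: 0.0429
t 33.38 p [ 0.5839 -0.2451  0.106 ] psi 5.73 w 0.0429 F [0.  0.2 0.4] j6 -36.5 toolz [  0.9    1.37 -57.28]
shift now [ 3.3  0.2 -1.9] turn 0.03 shift after turn [ 3.3  0.2 -1.9] len 3.9
```

```bash
python3 -m inch '[[0,3,0,-1.5,0],[-1,0,0,0.5,0],[-1,0,0,0.5,0],[-1,0,0,0.5,0],[-1,0,0,0.5,0],[-1,0,0,0.5,0],[-1,0,0,0.5,0]]' 60; python3 go.py .5872 -.245 .108 5.7; python3 -m inch '[[-1,0,0,-10,0],[-1,0,0,-12,0],[-1,0,0,-12,0]]' 60; python3 go.py .5872 -.245 .108 5.7;
```

```text
clock: 33.97
position: [0.5869, -0.2463, 0.1064]
ee_rot: [-0.011, 0.999, 0.049, 0.009]
contact_force: [-1.2, -0.2, 0.0]
width: 0.0072
t 33.97 p [ 0.5869 -0.2463  0.1064] psi 5.66 w 0.0072 F [-1.2 -0.2  0. ] j6 -36.4 toolz [  0.96   1.29 -57.28]
shift now [ 0.4 -1.3 -1.6] turn -0.04 shift after turn [ 0.4 -1.3 -1.6] len 2.1
clock: 34.22
position: [0.5854, -0.2458, 0.1393]
ee_rot: [-0.013, 0.999, 0.049, 0.007]
contact_force: [0.2, -0.9, -1.7]
width: 0.0074
t 34.22 p [ 0.5854 -0.2458  0.1393] psi 5.65 w 0.0074 F [ 0.2 -0.9 -1.7] j6 -36.3 toolz [  0.76   1.49 -57.28]
shift now [ 1.4  0.1 31.4] turn -0.05 shift after turn [ 1.4  0.1 31.4] len 31.4
```

```bash
python3 -m inch '[[-1,0,0,-20,0],[-1,0,0,-20,0],[-1,0,0,-10,7],[-1,0,0,0,7],[-1,0,0,0,7],[-1,0,0,0,7],[-1,0,0,0,7],[-1,0,0,0,7],[-1,0,0,0,7],[-1,0,0,0,7],[-1,0,0,0,7],[-1,0,0,0,7],[-1,0,0,0,7],[-1,0,0,0,7],[-1,0,0,0,7],[-1,0,0,0,7],[-1,0,0,0,7]]' 60; python3 go.py .490 -.20 .16 -166.15
```

```text
clock: 35.63
position: [0.5848, -0.2474, 0.2085]
ee_rot: [0.015, -0.63, 0.776, 0.0]
contact_force: [0.3, 0.5, -1.6]
width: 0.0073
t 35.63 p [ 0.5848 -0.2474  0.2085] psi -101.88 w 0.0073 F [ 0.3  0.5 -1.6] j6 71.4 toolz [  1.32   1.07 -57.27]
shift now [-25.8 103.4  47.2] turn 64.27 shift after turn [82.  68.1 47.2] len 116.6
```

```bash
python3 -m inch '[[-1,0,0,0,7],[-1,0,0,0,7],[-1,0,0,0,7],[-1,0,0,0,7],[-1,0,0,0,7],[-1,0,0,0,7],[-1,0,0,0,7],[-1,0,0,0,7],[-1,0,0,0,6]]' 60; python3 go.py .4812 -.1989 .16 -166.15
```

```text
clock: 36.38
position: [0.5834, -0.2467, 0.2148]
ee_rot: [0.013, -0.126, 0.992, 0.007]
contact_force: [-0.5, 0.6, -2.3]
width: 0.0072
t 36.38 p [ 0.5834 -0.2467  0.2148] psi -165.54 w 0.0072 F [-0.5  0.6 -2.3] j6 135.1 toolz [  1.39   0.99 -57.27]
shift now [88.5 71.3 53.1] turn 0.61 shift after turn [89.3 70.3 53.1] len 125.4
```

```bash
python3 -m inch '[[-1,22,18,9,0.6],[-1,22,18,9,0],[-1,20,16,9,0],[-1,13,10,9,0],[-1,4,3,9,0]]' 60; python3 go.py .4812 -.1989 .136 -166.15
```

```text
clock: 36.8
position: [0.4899, -0.2024, 0.1708]
ee_rot: [0.017, -0.119, 0.993, 0.004]
contact_force: [-0.7, 0.0, -2.2]
width: 0.0072
t 36.8 p [ 0.4899 -0.2024  0.1708] psi -166.39 w 0.0072 F [-0.7  0.  -2.2] j6 134.7 toolz [  1.83   0.71 -57.27]
shift now [ 8.8  5.3 34.5] turn -0.24 shift after turn [ 8.8  5.4 34.5] len 36.0
```

```bash
python3 -m inch '[[-1,4,3,10,-0.2],[-1,1,1,12,0],[-1,0,1,9,0],[-1,0,0,2,0]]' 60; python3 go.py .4812 -.1989 .136 -166.15;python3 -c "
from h import *
S=eyes.get_image('scene');crop(S,'s23.png',160,145,270,245,6)
print(proj(S,[[.4812,-.200,.136+.0356]]))"
```

```text
clock: 37.13
position: [0.4812, -0.1962, 0.1384]
ee_rot: [0.016, -0.12, 0.993, 0.004]
contact_force: [-0.6, 0.4, -2.3]
width: 0.0073
t 37.13 p [ 0.4812 -0.1962  0.1384] psi -166.17 w 0.0073 F [-0.6  0.4 -2.3] j6 134.4 toolz [  1.78   0.72 -57.27]
shift now [ 0.7 -2.6  2.3] turn -0.02 shift after turn [ 0.7 -2.6  2.3] len 3.6
[[238.37426833 182.99040498]]
```

View pics/s23.png

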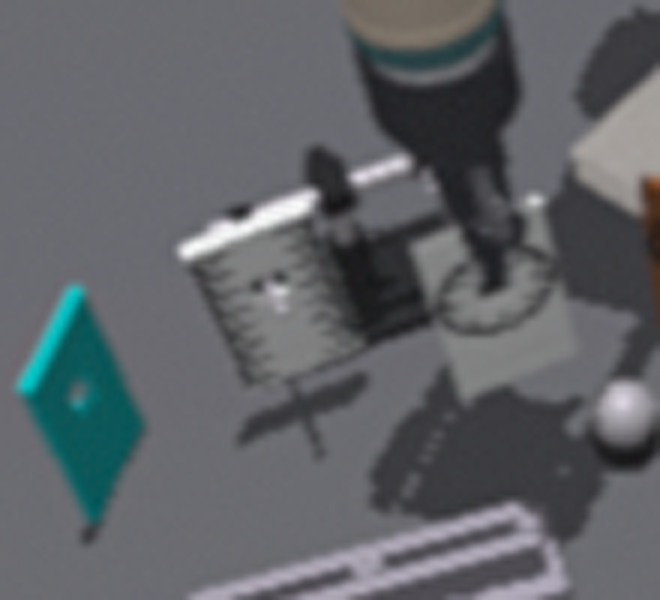

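```bash
python3 -m inch '[[-1,2,-2,2,0],[-1,6,-1,1,0],[-1,6,0,0.5,0]]' 60; python3 go.py .4133 -.2157 .135 -166.15
```

```text
clock: 37.43
position: [0.4708, -0.2041, 0.1359]
ee_rot: [0.018, -0.121, 0.992, 0.003]
contact_force: [-0.5, -0.2, -1.7]
width: 0.0073
t 37.43 p [ 0.4708 -0.2041  0.1359] psi -166.07 w 0.0073 F [-0.5 -0.2 -1.7] j6 132.9 toolz [  2.01   0.58 -57.26]
shift now [58.6  2.6 -1.3] turn 0.08 shift after turn [58.6  2.5 -1.3] len 58.7
```

```bash
python3 -m inch '[[-1,6,2,0.3,0],[-1,7,1,0.3,0],[-1,7,0,0.3,0]]' 60; python3 go.py .4133 -.2157 .135 -166.15;  python3 -m inch '[[-1,7,0,0.3,0],[-1,7,0,0.3,0]]' 60; python3 go.py .4133 -.2157 .135 -166.15
```

```text
clock: 37.68
position: [0.4493, -0.207, 0.1348]
ee_rot: [0.018, -0.121, 0.992, 0.002]
contact_force: [-0.9, -1.0, -2.6]
width: 0.007
t 37.68 p [ 0.4493 -0.207   0.1348] psi -166.09 w 0.007 F [-0.9 -1.  -2.6] j6 131.2 toolz [  2.07   0.53 -57.26]
shift now [37.   0.3 -1.5] turn 0.06 shift after turn [37.   0.2 -1.5] len 37.1
clock: 37.85
position: [0.4339, -0.2107, 0.1339]
ee_rot: [0.019, -0.121, 0.992, 0.002]
contact_force: [0.7, 0.3, -1.5]
width: 0.0073
t 37.85 p [ 0.4339 -0.2107  0.1339] psi -166.1 w 0.0073 F [ 0.7  0.3 -1.5] j6 129.8 toolz [  2.08   0.5  -57.26]
shift now [21.2  0.1 -1.8] turn 0.05 shift after turn [21.2  0.1 -1.8] len 21.2
```

```bash
python3 -m inch '[[-1,7,0,0.2,0],[-1,7,0,0.2,0],[-1,4,0,1,0],[-1,0,0,5,0],[-1,0,0,4,0]]' 60; python3 go.py .4133 -.2157 .1214 -166.15
```

```text
clock: 38.27
position: [0.413, -0.2161, 0.1231]
ee_rot: [0.019, -0.12, 0.993, 0.001]
contact_force: [-0.1, -0.7, -1.1]
width: 0.0071
t 38.27 p [ 0.413  -0.2161  0.1231] psi -166.22 w 0.0071 F [-0.1 -0.7 -1.1] j6 127.7 toolz [  2.14   0.43 -57.26]
shift now [-0.3  0.3  1.7] turn -0.07 shift after turn [-0.3  0.3  1.7] len 1.8
```

```bash
python3 -m inch '[[-1,0,0,2.5,0]]' 60; python3 go.py .4133 -.2157 .1214 -166.15; python3 -m inch '[[-1,0,0,-0.3,0],[-0.5,0,0,0.5,0],[-0.5,0,0,0.3,0],[-0.5,0,0,0,0]]' 60; python3 go.py .4133 -.2157 .1214 -166.15;python3 -c "
from h import *
S=eyes.get_image('scene');crop(S,'s24.png',160,145,270,245,6)"
```

```text
clock: 38.35
position: [0.413, -0.2161, 0.1207]
ee_rot: [0.019, -0.12, 0.993, 0.002]
contact_force: [-4.6, 2.9, 26.3]
width: 0.0074
t 38.35 p [ 0.413  -0.2161  0.1207] psi -166.23 w 0.0074 F [-4.6  2.9 26.3] j6 127.7 toolz [  2.13   0.44 -57.26]
shift now [-0.4  0.4 -0.7] turn -0.08 shift after turn [-0.4  0.4 -0.7] len 0.9
clock: 38.68
position: [0.4146, -0.2165, 0.1202]
ee_rot: [0.02, -0.12, 0.993, 0.001]
contact_force: [-0.3, -1.2, 0.3]
width: 0.0213
t 38.68 p [ 0.4146 -0.2165  0.1202] psi -166.19 w 0.0213 F [-0.3 -1.2  0.3] j6 127.7 toolz [  2.22   0.4  -57.26]
shift now [ 1.   1.  -1.2] turn -0.04 shift after turn [ 1.   1.  -1.2] len 1.9
```

View pics/s24.png

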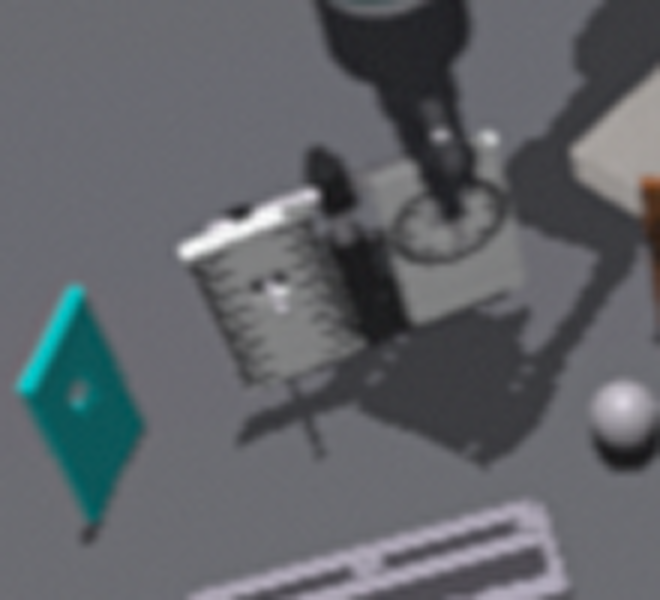

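Lift off and clear the view (arm up and back over free bench).

```bash
python3 -m inch '[[-0.5,0,0,-8,0],[-0.5,0,0,-15,0],[-0.5,0,0,-25,0],[-0.5,0,0,-30,0],[-0.3,0,0,-30,0],[-0.3,0,0,-20,0],[-0.3,0,-20,0,0],[-0.3,0,-35,0,0],[-0.3,0,-35,0,0],[-0.3,0,-35,0,0],[-0.3,0,-35,0,0],[-0.3,0,-35,0,0],[-0.3,0,-35,0,0],[-0.3,0,-35,0,0],[-0.3,0,-20,0,0]]' 60; python3 go.py .3 .1 .2 -166.15;python3 - <<'E'
from gfit import *
S=eyes.get_image('scene');crop(S,'s25.png',160,130,400,270,3.3)
T=eyes.get_image('top');cv2.imwrite('pics/t25.png',T['frame'][:,:,::-1])
for n,z in (('plate1_eye',.106),('plate2_eye',.106),('post_top',.076)):
  for nm,p in (('S',S),('T',T)):
    for d in mark_of(p,n)[:4]: print(n,nm,np.round(d['point'],1),round(d['confidence'],2),atz(p,d['point'],z))
for P,c,a in blobs(T,(225,120,345,210),110,15): print("T",c,a)
E
```

```text
clock: 39.98
position: [0.4813, -0.4999, 0.2652]
ee_rot: [0.023, -0.124, 0.992, -0.001]
contact_force: [0.7, 0.6, 0.6]
width: 0.0299
t 39.98 p [ 0.4813 -0.4999  0.2652] psi -165.7 w 0.0299 F [0.7 0.6 0.6] j6 112.6 toolz [  2.65   0.19 -57.24]
shift now [ 30.5 626.6  58.7] turn 0.45 shift after turn [ 35.4 626.4  58.7] len 630.1
plate1_eye S [186.4 274.9] 0.85 [ 0.4688 -0.0859  0.106 ]
plate1_eye S [180.5 234.7] 0.82 [ 0.4125 -0.2141  0.106 ]
plate1_eye S [270.7 268.9] 0.81 [ 0.7699 -0.1565  0.106 ]
plate1_eye S [208.7 173.3] 0.66 [ 0.4844 -0.4188  0.106 ]
plate1_eye T [129.4 374. ] 0.91 [ 0.7389 -0.1542  0.106 ]
plate1_eye T [222.7 489.8] 0.67 [ 0.4684 -0.4235  0.106 ]
plate1_eye T [250.7 409.3] 0.63 [ 0.4129 -0.2115  0.106 ]
plate1_eye T [160.  290.8] 0.55 [0.671  0.0712 0.106 ]
plate2_eye S [191.8 204.9] 0.97 [ 0.4384 -0.3156  0.106 ]
plate2_eye T [235.2 453.2] 0.63 [ 0.4436 -0.3265  0.106 ]
post_top S [233.  337.4] 0.97 [0.6756 0.076  0.076 ]
post_top S [217.3 266.8] 0.66 [ 0.5653 -0.1319  0.076 ]
post_top S [182.1 232.3] 0.49 [ 0.3923 -0.2249  0.076 ]
post_top T [157. 292.] 0.82 [0.688  0.0689 0.076 ]
T [264.2963 124.638 ] 15.5
T [249.6133 135.09  ] 136.36111111111111
T [274.5749 150.3086] 108.77777777777777
T [259.8057 176.4748] 563.6111111111111
T [239.9056 174.7529] 719.4722222222222
T [315.365  162.0879] 923.4722222222222
T [279.2391 181.9504] 132.33333333333334
```

View pics/s25.png

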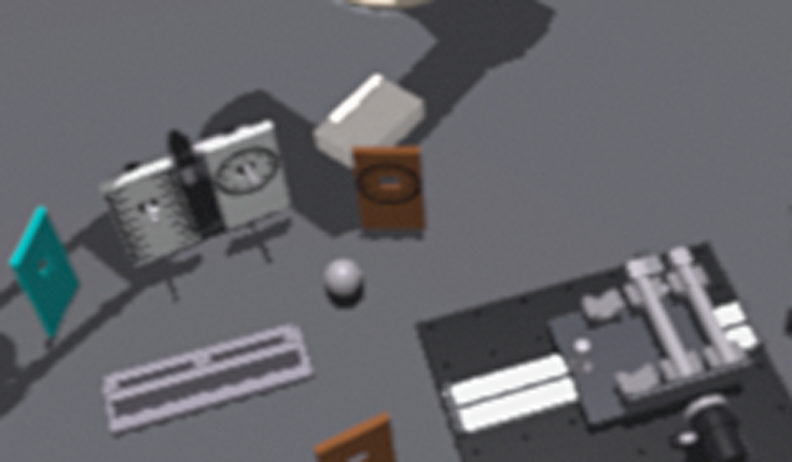

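View pics/t25.png

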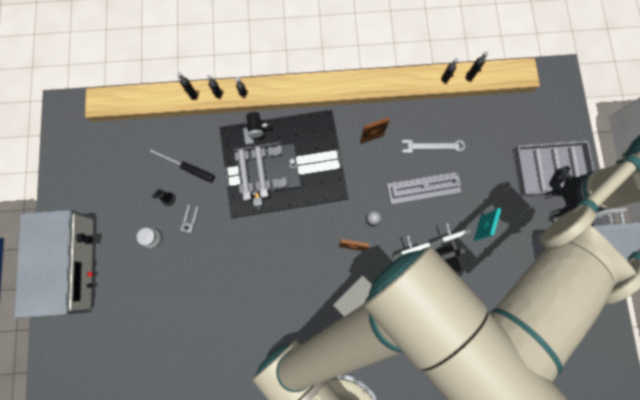

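```bash
python3 - <<'E'
from gfit import *
T=eyes.get_image('top');S=eyes.get_image('scene')
q0=np.array([.7373,.0632,.0986]); R=frame(q0)
fr=(-.026,-.004);re=(-.118,-.096)
for L in (.098,.100,.102,.104):
    q=q0.copy(); q[:2]+=R@[0,L]
    print(L,[ (blockc(T,q,-.046,*x,.046)[0]-c).round(2) for x,c in ((fr,(274.57,150.3)),(re,(279.24,181.95)))])
L=.102;q=q0.copy(); q[:2]+=R@[0,L]
im=cv2.resize(T["frame"][:,:,::-1],None,fx=8,fy=8,interpolation=cv2.INTER_CUBIC)
im2=cv2.resize(S["frame"][:,:,::-1],None,fx=8,fy=8,interpolation=cv2.INTER_CUBIC)
for gy in(0,.046):
    for x0,x1,hw,z0,z1 in((-.140,-.120,.009,.049,.067),(-.12,0,.008,.050,.066)):
        pts=[]
        for x in(x0,x1):
            for y in(-hw,hw):
                for z in(z0,z1):
                    w=R@[x,y+gy]+q[:2]; pts.append([*w,z])
        for I,p in((im,T),(im2,S)):
            h=cv2.convexHull(proj(p,pts).astype(np.float32)); cv2.polylines(I,[((h+.5)*8).astype(int)],True,(0,0,255),1)
cv2.imwrite("pics/t26.png",im[1120:1660,1800:2440]); cv2.imwrite("pics/s26.png",im2[1580:2060,2640:3240])
E
```

```text
0.098 [array([ 1.07, -0.  ]), array([1.55, 0.42])]
0.1 [array([0.35, 0.12]), array([0.82, 0.54])]
0.102 [array([-0.37,  0.24]), array([0.09, 0.66])]
0.104 [array([-1.08,  0.36]), array([-0.64,  0.79])]
```

View pics/t26.png

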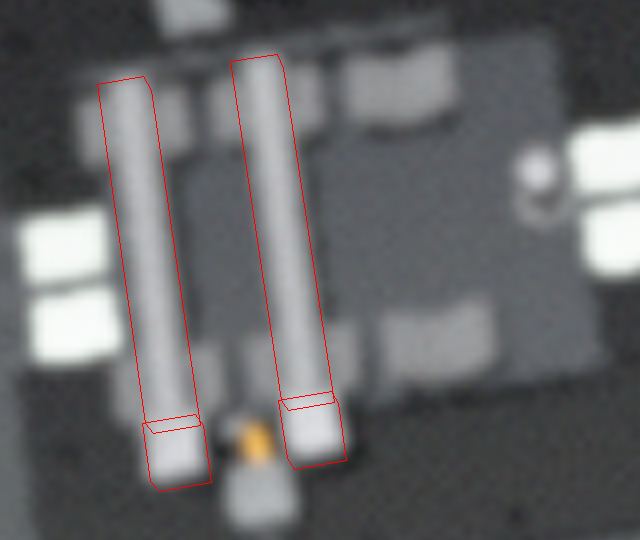

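View pics/s26.png

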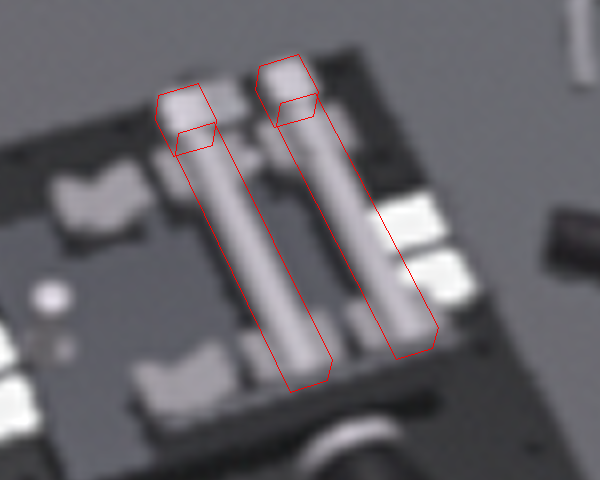

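```bash
python3 -c "
from h import *
s=manip.get_state(); print(s['clock'],s['contact_force'],s['qd'].round(3)); print(manip.sign_off())"
```

```text
40.4833 [1.02262451 0.41759908 0.64869824] [-0.002  0.002 -0.004 -0.    -0.002  0.   ]
the job is handed in; nothing more can be done
None
```

I finished the setup and handed it in at about 40 s on the clock. Sign-off reports no verdict, so what follows is from my own checks.

- **Rods:** Only two rods were on the bench. They lie in grooves 2 and 3, and I pushed each by its head until it stalled against the stop, at about 14 to 18 N. After the carriage move, both camera overlays put the tips within about 1 mm of the stop.
- **Carriage:** I pushed it by the post until the resistance climbed to 33 N, the hard end. The images show it travelled about 101 to 102 mm, with the tooth past the plunger. Its absolute position is inferred, because I could not read where between 0 and 12 mm it started. Travel alone leaves that short of proof, but the tooth and the hard stall both say it snapped home.
- **Plates:** The ruler plate hangs on hook 2 and the protractor, turned half round, hangs on hook 1. Both have the engraved face outward, and both met the hook at the expected height. The detected windows are within about 5 mm of the hook points, except one top-view reading for the ruler plate that was about 10 mm off. The scene camera disagreed with that reading, at about 2 mm.
- **Bystanders:** None was touched, and in the last pictures they look to be where they started. I checked that by eye only.
- **Arm:** It ended clear of everything, with only about 1 N on the wrist, which is sensor noise.

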